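# Turn the scraper round in its holster

## Task

The scraper was put back in its sloping bench holster the wrong way round, with the blade sticking out. Draw it out by the blade, lay it down flat on the white mat and let go of it; then take it by the handle and slide it gently back into the holster, blade first, until it is fully home, and leave it there. Do not disturb the beaker, the tube or the dish.

Things in the scene. Friction and masses are not known exactly. Their poses are not given: they have to be found in the camera images.
- scraper: hand scraper, 170 mm long, 0.1 kg, balance point near its middle; y axis along it from handle to blade, origin mid-length on the underside, centre line 12 mm above that (z). Orange handle 26 mm wide (x), 24 high (z), y -85 to +10 mm; neck 20 wide to +22; steel blade 26 wide, 6 thick, to +77; 3 mm lip to +85. Starts handle first in the holster with 50 mm of blade out of the mouth
- blade_tip (a point): middle of the scraper's blade end (y = +85 mm, on the centre line)
- handle_end (a point): middle of the scraper's handle end (y = -85 mm, on the centre line); at the start it is against the back of the slot, the underside on the slot floor
- scraper_mid (a point): middle of the scraper's length, on its centre line
- holster: grey holster, fixed: rectangular sleeve on a foot plate (84 x 130 mm), origin at the centre of the foot's underside. The sleeve runs along its y axis, mouth towards +y, and rises to the mouth at 15 degrees (slot direction 0, 0.966, 0.259 in its frame). Slot 38 mm wide, 36 high (square to the slope), 120 deep, rigid back wall, walls 6 mm
- slot_end (a point): point on the back wall of the slot, in the middle of its width and 12 mm above its floor: where the centre of the leading end of a fully inserted scraper comes to lie
- slot_mouth (a point): point in the plane of the slot's mouth, mid-width, 12 mm above its floor, 120 mm from slot_end, 79 mm above the bench; the outside of the sleeve's top lies 30 mm above the line from slot_end to slot_mouth, square to the slope
- mat: flat white mat, 200 x 240 mm (x, y), 8 mm thick, fixed; origin at the centre of its underside
- beaker_b: clear beaker, 56 mm across, 62 mm high, standing loose; origin at the centre of its underside
- blue_tube: blue-capped tube, 34 mm across, 113 mm high, standing loose; origin at the centre of its underside
- petri: red petri dish, 60 mm across, 15 mm high, lying loose; origin at the centre of its underside
Mind the look-alikes: they are no part of the job. Of the things that look like the scraper, the larger one is meant.

How it is judged:
By the outcome, as a careful person would: the job done as asked, in the order asked, and still so for the second after the job is handed in, with the robot touching nothing.
It also fails if it takes over 72 s, if anything falls off the work surface, if the arm or the gripper's body presses on something with over 40 N, if the wrist force passes 120 N, or if a joint passes its speed limit or range.

## Robot

A 7-joint arm with a two-finger parallel gripper is mounted at the origin on a cart in front of the work surface, level with it; the furniture and walls round the work are solid. World frame = base frame: x ahead of the robot, y to its left, z up, the work surface at z = 0. Lengths are in m, angles in rad, forces in N, time in s.
With the tool pointing down it reaches from about 0.425 to 0.925 m from the base axis. Payload 6.8 kg.
Tool frame: the origin (TCP) lies at the very end of the fingers, on their centre line; the grasp point (between the pads) lies 19 mm behind it; x points along the fingers, y is the direction in which the jaws open and shut, and the axes are right-handed (so a half turn about x gives the same grasp; the last joint's range is limited). The gripper opens to 85 mm and grips with 20 to 120 N. Pads are 22 mm wide; open, the fingers measure 114 mm over their backs; the gripper's body (76 mm by 85 mm) begins 54 mm behind the grasp point. The pads swing forward as they close: fully open they stand 13 mm farther back than shut.
Start: joints at [1.138, 0.477, 0.022, 1.555, -0.011, 1.109, -0.083], TCP at [0.215, -0.64, 0.193] pointing down, gripper open.
Joint ranges: [-2.96, 2.96], [-0.34, 2.1], [-1.41, 1.46], [0.24, 2.44], [-1.37, 4.51], [0.17, 1.92], [-2.96, 2.96]. Speed limits (rad/s): [2.39, 2.39, 3.14, 3.14, 3.14, 3.14, 3.14].

## Interface

Orientations are given as a rotation vector (axis times angle).
In Python, from bench import get_obs, grab_frame, camera_info, hand_in gives the robot as it stands.
- The arm moves only by the tool apply_moves, never from a script. Its argument "series" is text: rows parted by semicolons, each of 7 numbers parted by spaces: the turn, a rotation vector about the tool's x, y, z in rad, then the shift along the tool's x, y, z in m, then the opening, from 0 (shut) to 1 (fully open). In form: wx wy wz tx ty tz hand; .... A call has 1 to 12 rows; each row is the pose to reach, as a shift and turn from the pose commanded when the call began, along the tool's axes at that moment; what a row does not reach only later rows make up. A row lasts 1/8 s, in which the tool goes at most 62.5 mm and 10.7 degrees, less where a joint would pass 70% of its speed; a pose out of reach is approached as far as the arm can. A call with a gripper value outside its range is refused whole. The fingers move at their own pace and stop on an object; "force" is the grip in N (left out, the last holds). Time passes only in rows, so rows that repeat a pose let the fingers close. It gives the time, the measured TCP pose, the force and the opening at its end, in the units of the state.
- get_obs(): the state, without advancing time (a new reading comes with each control period).
- grab_frame(name): name is "side" or "top" or "wrist"; returns the picture (480x640x3 uint8, blue, green, red); there is no depth.
- camera_info(name): a dict with "fov_y" (degrees; the focal length in pixels is half the picture's height over the tangent of half this angle, whatever the lens; pixels are square), "cx", "cy" (the principal point, pixels), "D" ([k1, k2, p1, p2, k3] as OpenCV has them; the pictures are not rectified), "rvec" (rotation vector, rad) and "tvec" (3), from world to camera coordinates, as OpenCV has them. Camera axes: x right, y down, z forward; pixel columns grow to the right and rows downward; lengths in m; the calibration is good to about 2 mm. A picture is of the moment at which its call begins: read the wrist's pose just before it. camera_info takes no time and is no camera call; for the wrist camera it gives the pose at the moment of the call.
- hand_in(): hands the job in, once; it reports no verdict.
The state is a dict: "clock": time; "joints": joint angles; "qvel": joint speeds; "tau": joint torques, N m; "tcp_pos": TCP position; "orientation": TCP orientation; "contact_force": force on the tool from outside, world axes, zero at the start; "moment": the same for the moment, N m; "grip_width": finger opening in m.
Only numpy, scipy, OpenCV 4.12 (cv2) and the standard library are available. Lean on these libraries where they do the work, as an engineer would, in place of code of your own. Each camera call takes 0.05 s, during which the arm holds its last target.

## Working session

There is one attempt and no reset: what is moved stays moved. The work goes in short steps, Python scripts to look and compute and a tool call to move; the robot and the scene stay as the last step left them, time stands still between calls to the robot, and variables do not carry over. Pictures are saved under pics/ and viewed, and the job is handed in when it is done.

Besides the shell and the picture viewer there is one more tool, called after "Request:" as name(argument=value, ...), one argument or row to a line, values as JSON. apply_moves: Moves the arm, as the interface text tells. Its arguments: {"type":"object","properties":{"series":{"type":"string"},"force":{"type":"number"}},"required":["series"]}

```bash
ls; mkdir -p pics
python3 - <<'E'
from bench import *
import cv2
o=get_obs(); print(o)
for n in ["side","top","wrist"]:
    print(n,camera_info(n)); cv2.imwrite(f"pics/{n}0.png",grab_frame(n))
E
```

```text
pics
{'clock': 0.0, 'joints': array([ 1.13787231,  0.47780997,  0.02235882,  1.55644064, -0.01149955,
        1.10931139, -0.083125  ]), 'qvel': array([-7.19463866e-04, -3.12166199e-04, -1.82034399e-03, -2.43656943e-04,
       -7.88477050e-05, -5.78141210e-04,  7.06365787e-04]), 'tau': array([ 6.51392456e-04, -5.96458125e+01,  1.60813976e+00, -2.81200218e+01,
        1.24641205e-02,  9.33385338e-03, -5.28728549e-06]), 'tcp_pos': array([ 0.21517876, -0.63908511,  0.19152411]), 'orientation': array([ 2.04600026,  0.33715493, -2.04691527]), 'contact_force': array([ 0.28530583,  0.32984731, -0.23692832]), 'moment': array([ 0.01482464, -0.01788422, -0.01617859]), 'grip_width': 0.08559690143408835}
side {'fov_y': 42.88351182437475, 'cx': 309.7704862175652, 'cy': 238.18684769728546, 'D': array([-0.00693772,  0.        ,  0.        ,  0.        ,  0.        ]), 'rvec': array([ 0.43376849, -2.55475472,  1.43694505]), 'tvec': array([0.51377439, 0.18202407, 1.29143421])}
top {'fov_y': 48.115750936301666, 'cx': 314.0217997788218, 'cy': 232.57843850305468, 'D': array([-0.04157862,  0.        ,  0.        ,  0.        ,  0.        ]), 'rvec': array([ 2.12318428, -2.18790242,  0.11972803]), 'tvec': array([-0.01885491,  0.54999428,  1.11128997])}
wrist {'fov_y': 71.55735892956112, 'cx': 321.79468154665483, 'cy': 241.56019032028382, 'D': array([-0.04475283,  0.        ,  0.        ,  0.        ,  0.        ]), 'rvec': array([-2.36469432,  1.6973859 ,  0.23555685]), 'tvec': array([-0.67363968, -0.03482908,  0.37871731])}
```

View pics/top0.png

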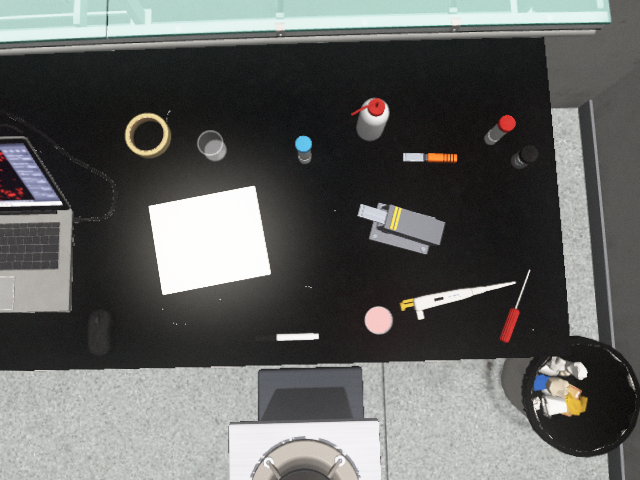

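View pics/side0.png

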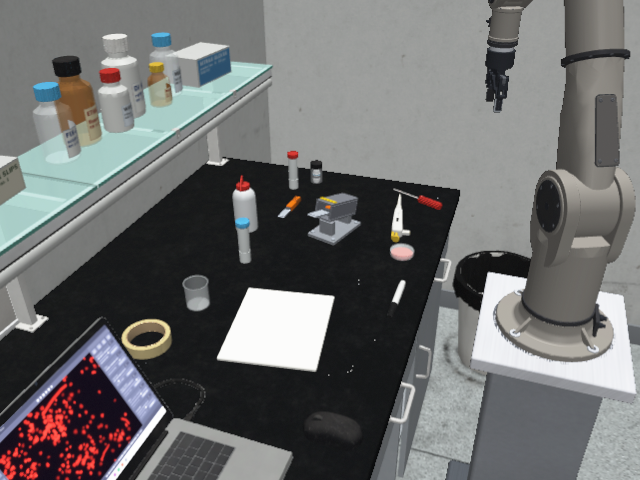

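View pics/wrist0.png

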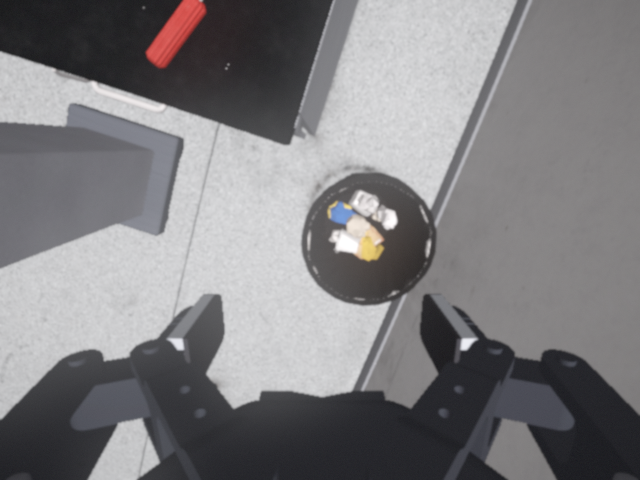

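```bash
cat > h.py <<'E'
from bench import *
import cv2, numpy as np
from scipy.spatial.transform import Rotation as R
def K(c):
    f=240/np.tan(np.radians(c['fov_y'])/2); return np.array([[f,0,c['cx']],[0,f,c['cy']],[0,0,1]])
def proj(c,P): return cv2.projectPoints(np.float64(P).reshape(-1,1,3),c['rvec'],c['tvec'],K(c),c['D'])[0].reshape(-1,2)
def ray(c,uv):
    n=cv2.undistortPoints(np.float64(uv).reshape(-1,1,2),K(c),c['D']).reshape(-1,2)
    r=R.from_rotvec(c['rvec']); o=-r.inv().apply(c['tvec'])
    return o, r.inv().apply(np.c_[n,np.ones(len(n))])
def onz(c,uv,z):
    o,d=ray(c,uv); return o+d*((z-o[2])/d[:,2])[:,None]
E
python3 - <<'E'
from h import *
t=cv2.imread('pics/top0.png'); s=cv2.imread('pics/side0.png')
a=cv2.resize(t[190:265,345:455],None,fx=7,fy=7,interpolation=cv2.INTER_CUBIC)
cv2.imwrite('pics/ct.png',a)
a=cv2.resize(s[185:250,295:370],None,fx=9,fy=9,interpolation=cv2.INTER_CUBIC)
cv2.imwrite('pics/cs.png',a)
c=camera_info('top')
print(-R.from_rotvec(c['rvec']).inv().apply(c['tvec']))
mat=onz(c,[[149,206],[254,187],[270,274],[164,294]],.008);print(mat,mat.mean(0))
print(np.linalg.norm(mat-np.roll(mat,1,0),axis=1))
for n,p,z in [('beaker',(215,153),0),('tube',(303,144),.113),('petri',(378,320),.015),('bottle',(376,107),.12),('cutter',(430,157),.01)]: print(n,onz(c,[p],z))
E
```

```text
[ 0.41268341 -0.04305274  1.16861178]
[[0.62225743 0.32655648 0.008     ]
 [0.65720832 0.09390875 0.008     ]
 [0.46509569 0.06239806 0.008     ]
 [0.42855491 0.29256337 0.008     ]] [0.54327909 0.19385667 0.008     ]
[0.19666265 0.23525843 0.19467969 0.23304784]
beaker [[0.73926378 0.18118279 0.        ]]
tube [[ 0.72039329 -0.01893938  0.113     ]]
petri [[ 0.36048752 -0.16538656  0.015     ]]
bottle [[ 0.79082219 -0.16891168  0.12      ]]
cutter [[ 0.71215559 -0.29625664  0.01      ]]
```

View pics/ct.png

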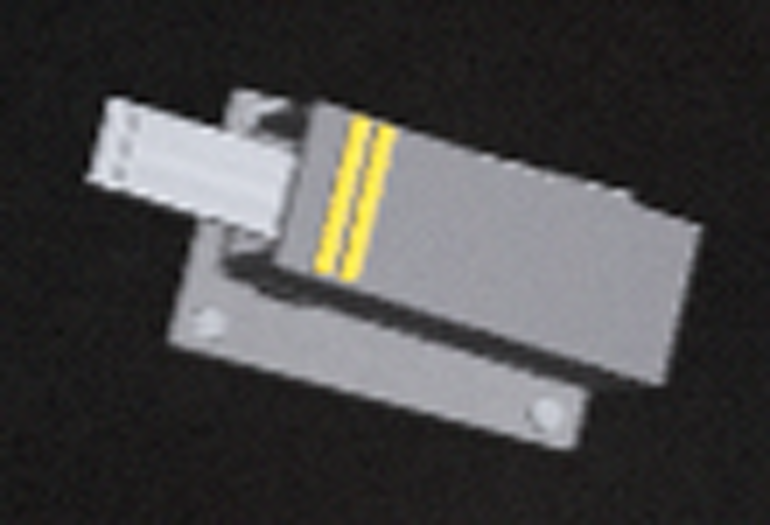

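View pics/cs.png

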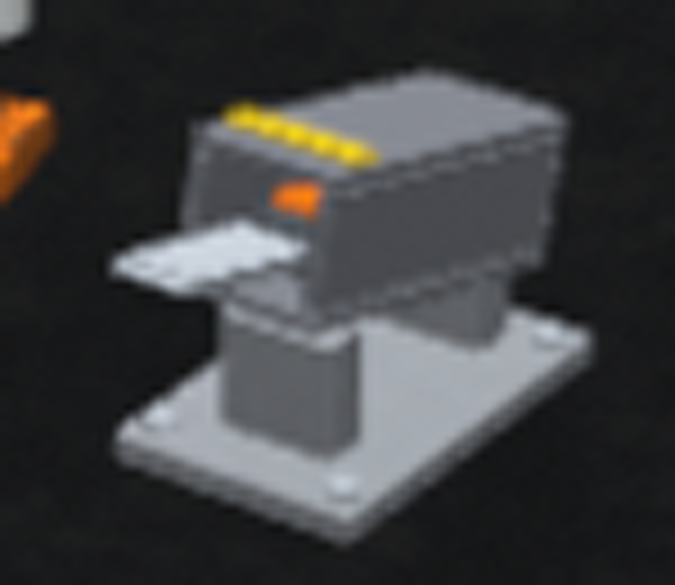

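```bash
cat >> h.py <<'E'
c15,s15=np.cos(np.radians(15)),np.sin(np.radians(15))
def frame(yaw): # holster yaw; returns x(width), d(slot dir outward), n (slope normal)
    h=np.array([-np.sin(yaw),np.cos(yaw),0]); x=np.array([np.cos(yaw),np.sin(yaw),0])
    z=np.array([0,0,1.]); return x,c15*h+s15*z,c15*z-s15*h
def sl(p,pts): # p=(mx,my,mz,yaw); pts (x,s,n) in slot frame from slot_mouth
    x,d,n=frame(p[3]); A=np.array(pts); return np.array(p[:3])+A[:,:1]*x+A[:,1:2]*d+A[:,2:]*n
E
python3 - <<'E'
from h import *
from scipy.optimize import least_squares
f=lambda a,k,o:(np.array(a)+.5)/k-.5+np.array(o)
T=f([(317,100),(272,265),(703,228),(663,385),(110,95),(86,181)],7,(345,190))
S=f([(197,125),(320,192),(428,70),(568,120),(315,318),(112,262),(183,294)],9,(295,185))
# which x side: +x = up in top image
h=25; 
PT=[(h/1e3,0,.03),(-h/1e3,0,.03),(h/1e3,-.126,.03),(-h/1e3,-.126,.03),(.013,.05,.003),(-.013,.05,.003)]
PS=[(.025,0,.03),(-.025,0,.03),(.025,-.126,.03),(-.025,-.126,.03),(-.025,0,-.018),(.013,.05,.003),(-.013,.05,.003)]
ct,cs=camera_info('top'),camera_info('side')
def res(p,both=3):
    r=[]
    if both&1: r.append(proj(ct,sl(p,PT))-T)
    if both&2: r.append(proj(cs,sl(p,PS))-S)
    return np.concatenate(r).ravel()
for b in (3,1,2):
    q=least_squares(res,[.55,-.15,.079,-.2],args=(b,)); print(b,q.x,np.round(q.fun.reshape(-1,2),1).tolist())
q=least_squares(lambda p:res([p[0],p[1],.079,p[2]]),[.55,-.15,-.2]); print(q.x,np.round(q.fun.reshape(-1,2),1).tolist())
E
```

```text
3 [ 0.57289521 -0.17353132  0.07867156 -0.29613381] [[-0.5, -0.6], [-0.3, -0.2], [-0.3, -0.8], [-0.3, 0.2], [0.3, -0.2], [0.5, -0.2], [-0.4, 0.5], [2.0, -1.6], [0.4, 0.4], [0.3, -0.2], [-0.4, 2.4], [-0.1, -0.3], [0.4, -1.0]]
1 [ 0.57161604 -0.17294506  0.08357767 -0.29591782] [[-0.4, -0.4], [-0.2, 0.1], [0.0, -0.5], [-0.0, 0.6], [0.3, 0.1], [0.4, 0.1]]
2 [ 0.58517619 -0.20785269  0.05925084 -0.30563733] [[-0.4, 0.7], [1.5, -1.5], [0.1, 0.8], [-0.4, 0.1], [-0.9, 2.0], [-0.1, -0.6], [0.2, -1.3]]
[ 0.57283479 -0.1734054  -0.29609663] [[-0.5, -0.6], [-0.3, -0.2], [-0.3, -0.8], [-0.3, 0.2], [0.3, -0.2], [0.5, -0.2], [-0.4, 0.5], [2.0, -1.7], [0.4, 0.3], [0.3, -0.3], [-0.4, 2.4], [-0.1, -0.4], [0.4, -1.0]]
```

```bash
cat >> h.py <<'E'
P=[0.573,-0.1735,0.079,-0.296]
def toolR(xax,yax):
    x=np.array(xax)/np.linalg.norm(xax); y=np.array(yax)-np.dot(yax,x)*x; y/=np.linalg.norm(y)
    return R.from_matrix(np.c_[x,y,np.cross(x,y)])
def rel(pos,rot,o=None):
    o=o or get_obs(); r0=R.from_rotvec(o['orientation'])
    return np.round(np.r_[(r0.inv()*rot).as_rotvec(), r0.inv().apply(np.array(pos)-o['tcp_pos'])],4)
def show(l,o=None):
    for n,p,r in l: print(n,np.round(p,4),' '.join('%.4f'%v for v in rel(p,r,o)))
E
python3 - <<'E'
from h import *
o=get_obs(); r0=R.from_rotvec(o['orientation']); print(np.round(r0.as_matrix(),3))
x,d,n=frame(P[3]); print(x,d,n)
for sg in (1,-1):
    rt=toolR(-n,sg*x)
    p=sl(P,[(0,.034,-.012)])[0]
    show([('above',p+n*.15,rt),('grasp',p,rt)])
E
```

```text
[[-0.001  0.319 -0.948]
 [ 0.001 -0.948 -0.319]
 [-1.    -0.001  0.   ]]
[ 0.95651092 -0.29169651  0.        ] [0.28175719 0.9239186  0.25881905] [-0.07549661 -0.24756324  0.96592583]
above [ 0.5722 -0.1763  0.2211] -0.9445 0.2412 -0.1230 -0.0290 -0.3249 -0.4860
grasp [ 0.5835 -0.1391  0.0762] -0.9445 0.2412 -0.1230 0.1160 -0.3563 -0.5087
above [ 0.5722 -0.1763  0.2211] 2.1767 -0.1457 -0.2859 -0.0290 -0.3249 -0.4860
grasp [ 0.5835 -0.1391  0.0762] 2.1767 -0.1457 -0.2859 0.1160 -0.3563 -0.5087
```

Request:
apply_moves(
  series="0 0 0 -0.06 0 0 1; 0 0 0 -0.1 -0.04 -0.04 1; -0.9445 0.2412 -0.123 -0.0773 -0.3144 -0.4784 1; -0.9445 0.2412 -0.123 -0.0773 -0.3144 -0.4784 1; -0.9445 0.2412 -0.123 -0.0773 -0.3144 -0.4784 1; -0.9445 0.2412 -0.123 -0.0773 -0.3144 -0.4784 1; -0.9445 0.2412 -0.123 -0.0773 -0.3144 -0.4784 1; -0.9445 0.2412 -0.123 -0.0773 -0.3144 -0.4784 1; -0.9445 0.2412 -0.123 -0.0773 -0.3144 -0.4784 1; -0.9445 0.2412 -0.123 -0.0773 -0.3144 -0.4784 1; -0.9445 0.2412 -0.123 -0.0773 -0.3144 -0.4784 1; -0.9445 0.2412 -0.123 -0.0773 -0.3144 -0.4784 1",
)

```text
clock: 1.65
tcp_pos: [0.5691, -0.1866, 0.2695]
orientation: [1.638, 1.218, -1.257]
contact_force: [-0.3, -0.7, 0.5]
grip_width: 0.0854
```

Run:
```python
from h import *
import json
o=get_obs(); print(o['joints'].round(3),o['tcp_pos'],o['qvel'].round(3),o['contact_force'])
c=camera_info('wrist'); im=grab_frame('wrist'); cv2.imwrite('pics/w1.png',im)
np.save('cw1.npy',c,allow_pickle=True)
v=im.copy()
pts=sl(P,[(.025,0,.03),(-.025,0,.03),(.025,-.126,.03),(-.025,-.126,.03),(.013,.05,.003),(-.013,.05,.003)])
for u in proj(c,pts): cv2.drawMarker(v,tuple(int(a) for a in u),(0,0,255),1,12)
cv2.imwrite('pics/w1v.png',v)
x,d,n=frame(P[3]); print(R.from_rotvec(o['orientation']).as_matrix().round(3),-n,x)
```

```text
[ 0.675  0.345 -0.395  1.622 -0.14   1.205  0.059] [ 0.56907293 -0.18664883  0.26951885] [ 0.045 -0.006  0.052  0.006  0.011  0.009  0.019] [-0.33951462 -0.70189554  0.47413735]
[[ 0.075  0.958 -0.278]
 [ 0.248 -0.288 -0.925]
 [-0.966  0.    -0.259]] [ 0.07549661  0.24756324 -0.96592583] [ 0.95651092 -0.29169651  0.        ]
```

View pics/w1v.png

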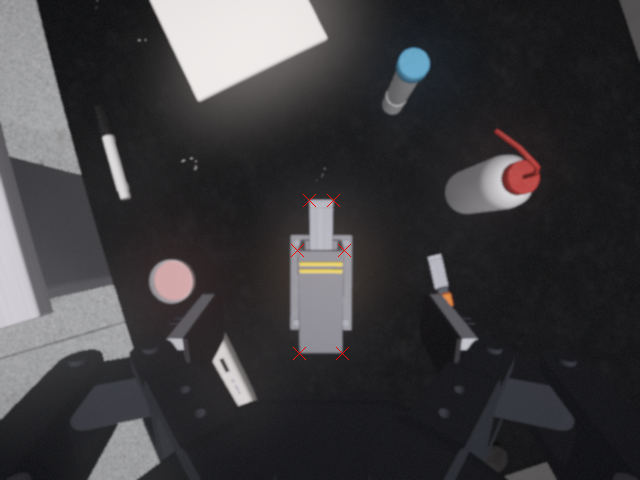

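Run:
```python
from h import *
im=cv2.imread('pics/w1v.png')
cv2.imwrite('pics/w1c.png',cv2.resize(im[185:365,270:370],None,fx=3.3,fy=3.3,interpolation=cv2.INTER_CUBIC)[:600])
x,d,n=frame(P[3]); rt=toolR(-n,x)
p=sl(P,[(0,.034,-.011)])[0]
show([('pre',p+n*.06,rt),('grasp',p,rt)])
```

```text
pre [ 0.5789 -0.1542  0.1351] 0.0010 0.0014 0.0001 0.1391 0.0001 -0.0006
grasp [ 0.5834 -0.1394  0.0772] 0.0010 0.0014 0.0001 0.1991 0.0001 -0.0007
```

View pics/w1c.png

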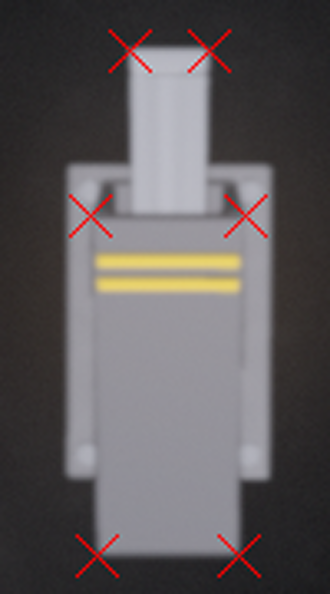

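Request:
apply_moves(
  series="0.001 0.0014 0 0.05 0 -0.0006 1; 0.001 0.0014 0 0.1 0 -0.0006 1; 0.001 0.0014 0 0.139 0 -0.0006 1; 0.001 0.0014 0 0.16 0 -0.0006 1; 0.001 0.0014 0 0.18 0 -0.0006 1; 0.001 0.0014 0 0.199 0 -0.0006 1; 0.001 0.0014 0 0.199 0 -0.0006 1; 0.001 0.0014 0 0.199 0 -0.0006 1",
)

```text
clock: 2.7
tcp_pos: [0.5841, -0.1404, 0.0782]
orientation: [1.644, 1.213, -1.26]
contact_force: [-0.0, 0.1, -0.1]
grip_width: 0.0855
```

Run:
```python
from h import *
o=get_obs(); x,d,n=frame(P[3]); rt=toolR(-n,x)
print(o['contact_force'])
show([('grasp',sl(P,[(0,.034,-.011)])[0],rt)],o)
cv2.imwrite('pics/w2.png',grab_frame('wrist'))
s=grab_frame('side');cv2.imwrite('pics/s2.png',cv2.resize(s[130:260,260:400],None,fx=4,fy=4))
```

```text
[-0.02126774  0.05764146 -0.1082856 ]
grasp [ 0.5834 -0.1394  0.0772] -0.0015 0.0000 -0.0020 0.0012 -0.0010 -0.0005
```

View pics/w2.png

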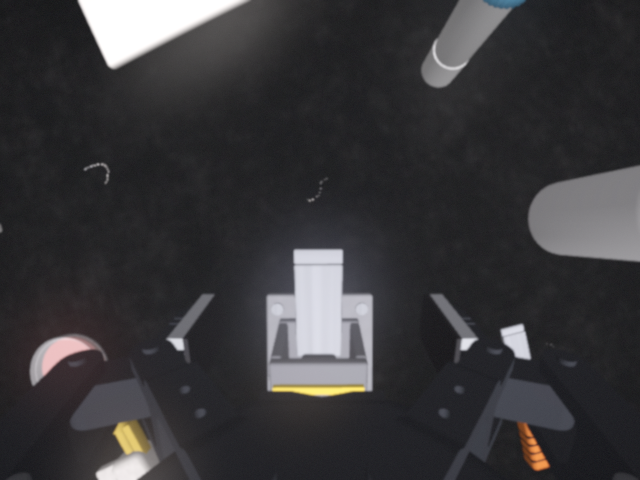

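View pics/s2.png

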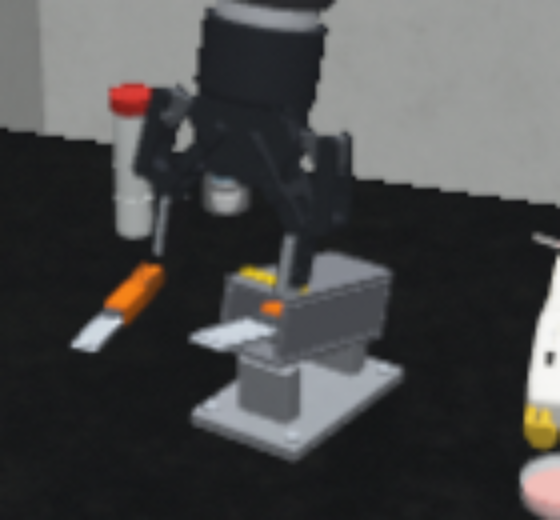

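Request:
apply_moves(
  series="0 0 0 0.001 -0.001 0 0.25; 0 0 0 0.001 -0.001 0 0.25; 0 0 0 0.001 -0.001 0 0.2; 0 0 0 0.001 -0.001 0 0; 0 0 0 0.001 -0.001 0 0; 0 0 0 0.001 -0.001 0 0; 0 0 0 0.001 -0.001 0 0; 0 0 0 0.001 -0.001 0 0",
  force=70,
)

```text
clock: 3.8
tcp_pos: [0.5829, -0.139, 0.0767]
orientation: [1.643, 1.215, -1.26]
contact_force: [-0.2, -0.1, 1.0]
grip_width: 0.0
```

Run:
```python
from h import *
o=get_obs(); x,d,n=frame(P[3]); rt=toolR(-n,x)
print(o['contact_force'],o['moment'],o['grip_width'])
show([('grasp',sl(P,[(0,.034,-.011)])[0],rt)],o)
cv2.imwrite('pics/w3.png',grab_frame('wrist'))
s=grab_frame('side');cv2.imwrite('pics/s3.png',cv2.resize(s[130:260,260:400],None,fx=4,fy=4))
```

```text
[-0.22438153 -0.14824051  0.95629227] [-0.15816262  0.09909384  0.01345523] 2.899991642658644e-06
grasp [ 0.5834 -0.1394  0.0772] -0.0008 -0.0003 -0.0009 -0.0005 0.0006 0.0001
```

View pics/w3.png

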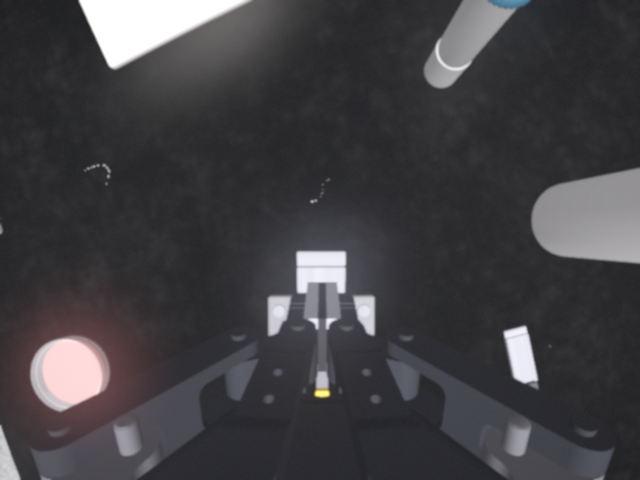

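View pics/s3.png

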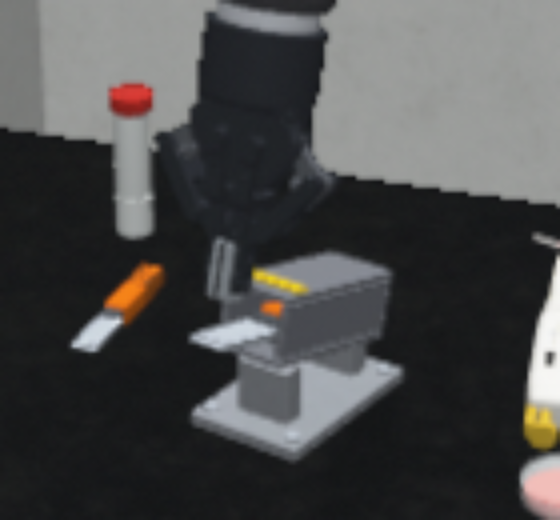

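Run:
```python
from h import *
o=get_obs(); Rt=R.from_rotvec(o['orientation'])
for nm in ('side','wrist'):
    c=camera_info(nm)
    for a in (0,-.01,-.019,-.04): print(nm,a,proj(c,o['tcp_pos']+Rt.apply([a,0,0])))
    print('blade',proj(c,sl(P,[(0,.034,0.003),(0.013,.05,.003),(-0.013,.05,.003)])))
im=cv2.imread('pics/s3.png')
im=cv2.resize(im[120:400,120:420],None,fx=2,fy=2,interpolation=cv2.INTER_CUBIC)
cv2.imwrite('pics/s3b.png',im)
im=cv2.imread('pics/w3.png')
cv2.imwrite('pics/w3b.png',cv2.resize(im[230:410,230:410],None,fx=3.3,fy=3.3,interpolation=cv2.INTER_CUBIC))
```

```text
side 0 [[314.05288356 219.22471605]]
side -0.01 [[314.63435117 215.4526281 ]]
side -0.019 [[315.15976932 212.04413922]]
side -0.04 [[316.39353335 204.04045872]]
blade [[314.72049137 213.68119042]
 [306.8420954  213.21116021]
 [315.25372499 216.14758609]]
wrist 0 [[321.22627685 272.23292162]]
wrist -0.01 [[321.20763171 278.74216197]]
wrist -0.019 [[321.1891239  285.20917711]]
wrist -0.04 [[321.13803604 303.09014926]]
blade [[322.3229856  282.03617544]
 [347.06576397 253.73143188]
 [297.59865691 253.75596977]]
```

View pics/s3b.png

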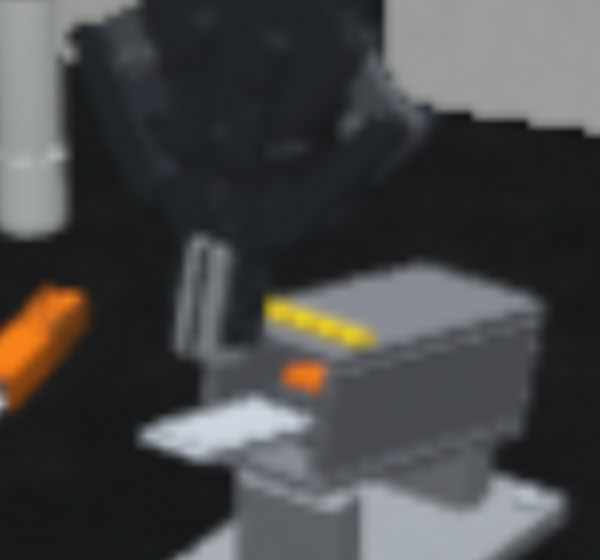

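View pics/w3b.png

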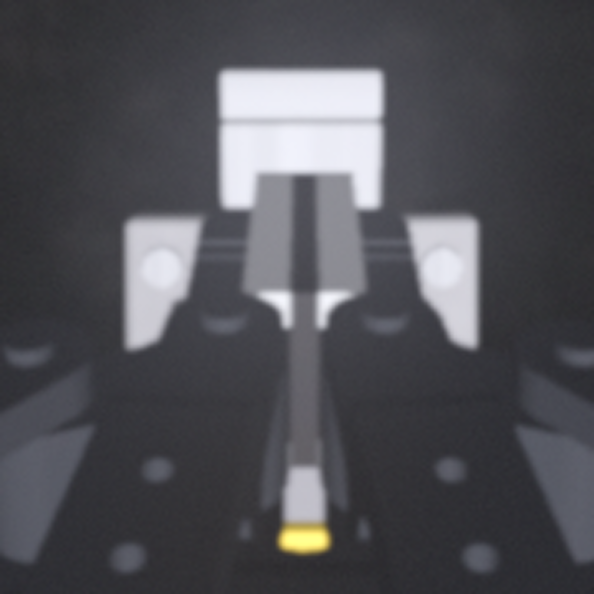

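Run:
```python
from h import *
o=get_obs(); Rt=R.from_rotvec(o['orientation']); c=camera_info('wrist'); rc=R.from_rotvec(c['rvec'])
print('cam in tool',Rt.inv().apply(-rc.inv().apply(c['tvec'])-o['tcp_pos']))
print('cam axes in tool\n',(Rt.inv()*rc.inv()).as_matrix().round(3))
for w in (.0425,.0):
  for a in (0,-.013,-.026,-.04,-.06):
    print(w,a,[proj(c,o['tcp_pos']+Rt.apply([a,w,z])).round(0).tolist()[0] for z in (-.011,0,.011)])
```

```text
cam in tool [-1.81203821e-01  1.64120141e-04 -6.94452526e-02]
cam axes in tool
 [[-0.001 -0.271  0.963]
 [ 1.     0.001  0.001]
 [-0.001  0.963  0.271]]
0.0425 0 [[395.0, 254.0], [394.0, 272.0], [393.0, 290.0]]
0.0425 -0.013 [[401.0, 262.0], [399.0, 281.0], [398.0, 299.0]]
0.0425 -0.026 [[407.0, 270.0], [405.0, 291.0], [403.0, 310.0]]
0.0425 -0.04 [[414.0, 281.0], [412.0, 303.0], [410.0, 324.0]]
0.0425 -0.06 [[427.0, 300.0], [425.0, 325.0], [422.0, 348.0]]
0.0 0 [[321.0, 254.0], [321.0, 272.0], [321.0, 290.0]]
0.0 -0.013 [[321.0, 262.0], [321.0, 281.0], [321.0, 299.0]]
0.0 -0.026 [[321.0, 270.0], [321.0, 291.0], [321.0, 310.0]]
0.0 -0.04 [[321.0, 281.0], [321.0, 303.0], [321.0, 324.0]]
0.0 -0.06 [[321.0, 300.0], [321.0, 325.0], [321.0, 348.0]]
```

Request:
apply_moves(
  series="0 0 0 0 0 0 1; 0 0 0 0 0 0 1; 0 0 0 0 0 0 1; 0 0 0 0 0 0 1; 0 0 0 0 0 0 1; 0 0 0 0.01 0 0 1; 0 0 0 0.02 0 0 1; 0 0 0 0.03 0 0 1; 0 0 0 0.04 0 0 1; 0 0 0 0.04 0 0 1; 0 0 0 0.04 0 0 1",
)

```text
clock: 5.28
tcp_pos: [0.5862, -0.1292, 0.0382]
orientation: [1.643, 1.214, -1.26]
contact_force: [-0.3, -0.0, 0.5]
grip_width: 0.0855
```

Run:
```python
from h import *
o=get_obs(); x,d,n=frame(P[3]); rt=toolR(-n,x)
print(o['contact_force'],o['moment'],o['grip_width'])
show([('grasp',sl(P,[(0,.034,-.051)])[0],rt)],o)
cv2.imwrite('pics/w4.png',grab_frame('wrist'))
s=grab_frame('side');cv2.imwrite('pics/s4.png',cv2.resize(s[140:240,270:370],None,fx=6,fy=6,interpolation=cv2.INTER_CUBIC))
```

```text
[-0.34625244 -0.0105149   0.52896633] [-0.25797361  0.04025914  0.02923741] 0.08551449497260344
grasp [ 0.5864 -0.1295  0.0385] -0.0008 -0.0003 -0.0012 -0.0004 0.0003 0.0001
```

View pics/w4.png

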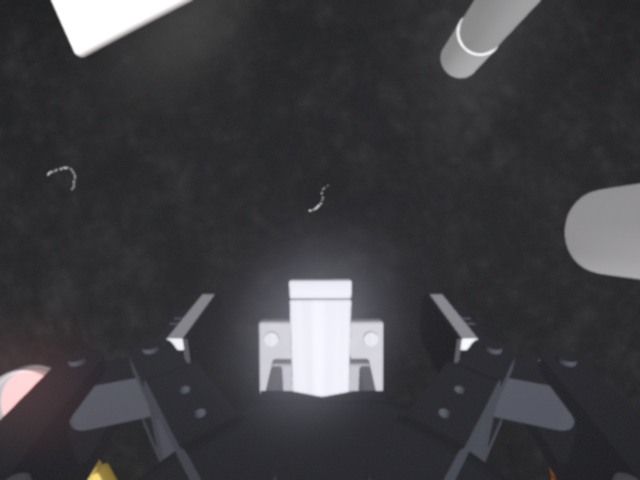

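View pics/s4.png

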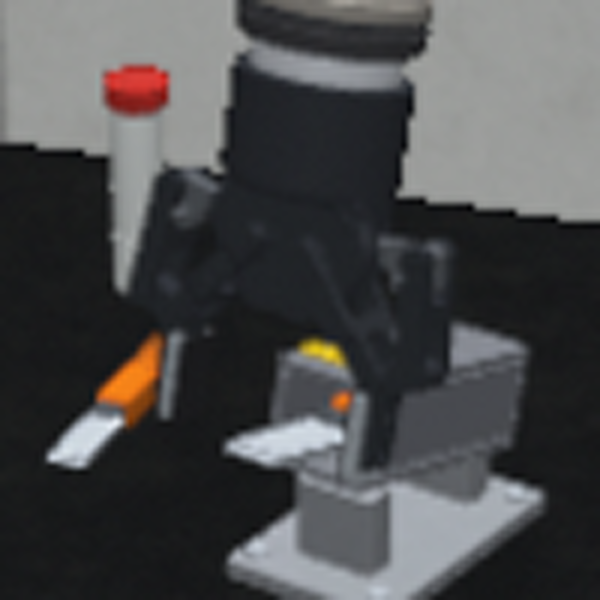

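Request:
apply_moves(
  series="0 0 0 0 0 0 0.3; 0 0 0 0 0 0 0.3; 0 0 0 0 0 0 0.2; 0 0 0 0 0 0 0.2; 0 0 0 0 0 0 0; 0 0 0 0 0 0 0; 0 0 0 0 0 0 0; 0 0 0 0 0 0 0",
  force=80,
)

```text
clock: 6.38
tcp_pos: [0.5859, -0.1291, 0.0381]
orientation: [1.643, 1.215, -1.26]
contact_force: [-1.0, -0.9, 0.8]
grip_width: 0.024
```

Run:
```python
from h import *
o=get_obs(); x,d,n=frame(P[3]); rt=toolR(-n,x)
print(o['contact_force'],o['moment'],o['grip_width'])
show([('grasp',sl(P,[(0,.034,-.051)])[0],rt),('out',sl(P,[(0,.034+.03,-.051+.004)])[0],rt),('out',sl(P,[(0,.034+.15,-.051+.004)])[0],rt)],o)
w=grab_frame('wrist');cv2.imwrite('pics/w5.png',cv2.resize(w[220:420,220:420],None,fx=3,fy=3))
s=grab_frame('side');cv2.imwrite('pics/s5.png',cv2.resize(s[140:240,270:370],None,fx=6,fy=6,interpolation=cv2.INTER_CUBIC))
```

```text
[-1.03341676 -0.88331072  0.81554522] [-0.31153887  0.15683357  0.02046718] 0.023957613388387068
grasp [ 0.5864 -0.1295  0.0385] -0.0008 -0.0003 -0.0009 -0.0005 0.0006 0.0001
out [ 0.5946 -0.1027  0.0502] -0.0008 -0.0003 -0.0009 -0.0045 0.0006 -0.0299
out [0.6284 0.0081 0.0812] -0.0008 -0.0003 -0.0009 -0.0044 0.0005 -0.1499
```

View pics/w5.png

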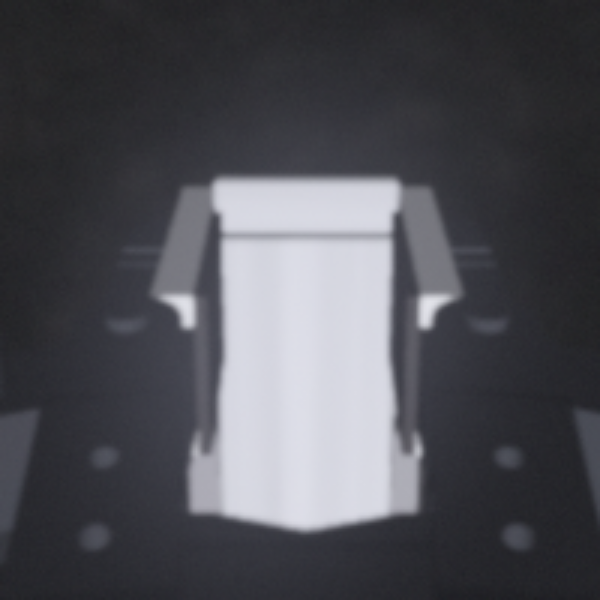

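View pics/s5.png

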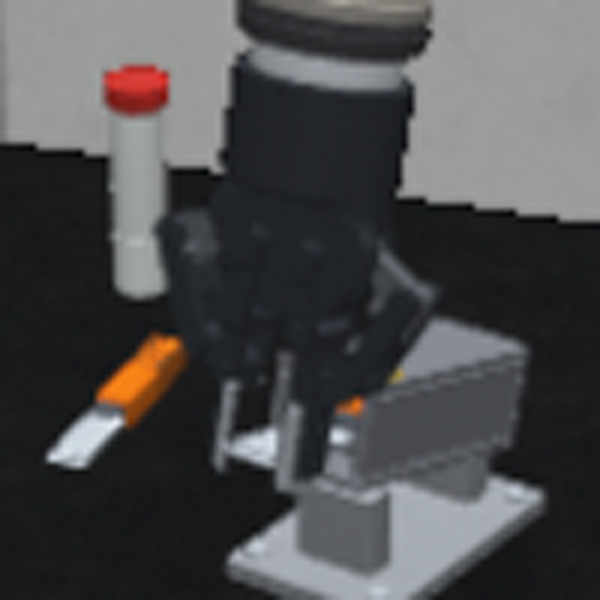

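Request:
apply_moves(
  series="0 0 0 -0.002 0 -0.003 0; 0 0 0 -0.003 0 -0.01 0; 0 0 0 -0.003 0 -0.02 0; 0 0 0 -0.003 0 -0.03 0; 0 0 0 -0.003 0 -0.03 0",
)

```text
clock: 7.1
tcp_pos: [0.5947, -0.1004, 0.0492]
orientation: [1.642, 1.216, -1.257]
contact_force: [-0.2, -0.3, -1.8]
grip_width: 0.0236
```

Run:
```python
from h import *
o=get_obs()
print(o['contact_force'],o['moment'],o['grip_width'])
t=grab_frame('top');cv2.imwrite('pics/t6.png',cv2.resize(t[160:280,330:460],None,fx=4,fy=4,interpolation=cv2.INTER_CUBIC))
s=grab_frame('side');cv2.imwrite('pics/s6.png',cv2.resize(s[140:240,270:370],None,fx=6,fy=6,interpolation=cv2.INTER_CUBIC))
```

```text
[-0.22921331 -0.27993198 -1.84525636] [-0.27000109  0.02822156  0.05033949] 0.023629754951923626
```

View pics/s6.png

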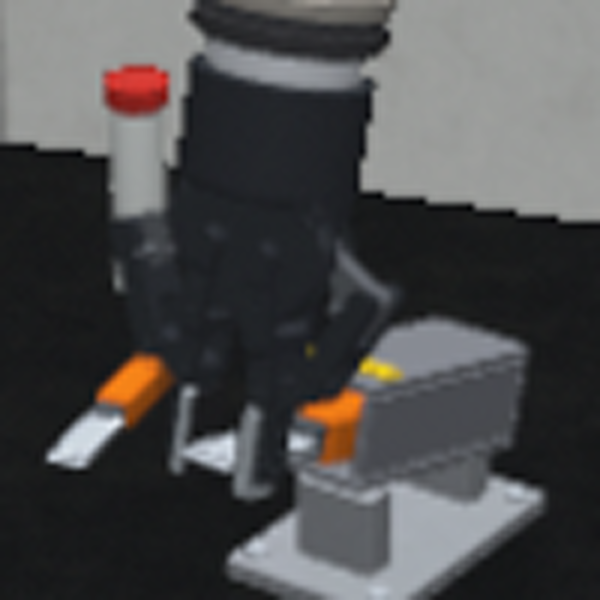

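View pics/t6.png

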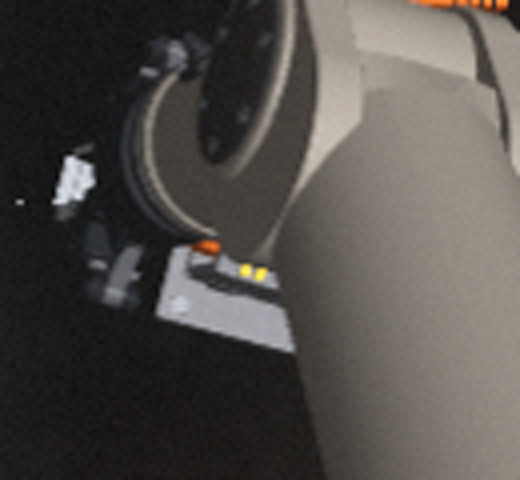

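Request:
apply_moves(
  series="0 0 0 -0.001 0 -0.015 0; 0 0 0 -0.001 0 -0.03 0; 0 0 0 -0.001 0 -0.045 0; 0 0 0 -0.001 0 -0.06 0; 0 0 0 -0.001 0 -0.075 0; 0 0 0 -0.001 0 -0.09 0; 0 0 0 -0.003 0 -0.105 0; 0 0 0 -0.01 0 -0.12 0; 0 0 0 -0.03 0 -0.13 0; 0 0 0 -0.06 0 -0.13 0; 0 0 0 -0.07 0 -0.13 0; 0 0 0 -0.07 0 -0.13 0",
)

```text
clock: 8.7
tcp_pos: [0.626, 0.0003, 0.1506]
orientation: [1.644, 1.213, -1.259]
contact_force: [-0.1, -1.0, -0.8]
grip_width: 0.0238
```

Run:
```python
from h import *
o=get_obs()
print(o['contact_force'],o['moment'],o['grip_width'],o['joints'].round(2))
cv2.imwrite('pics/s7.png',grab_frame('side')); cv2.imwrite('pics/w7.png',grab_frame('wrist'))
```

```text
[-0.08034765 -1.03405172 -0.80090309] [-0.25220241  0.07761568 -0.01482781] 0.023795113327901286 [ 0.35  0.45 -0.41  1.76 -0.1   0.88 -0.24]
```

View pics/s7.png

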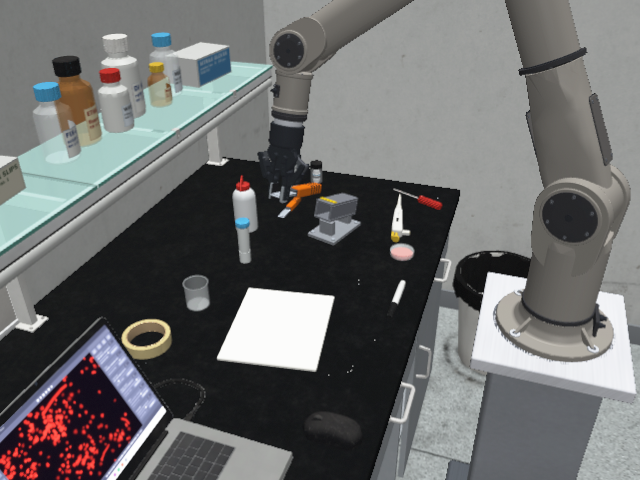

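View pics/w7.png

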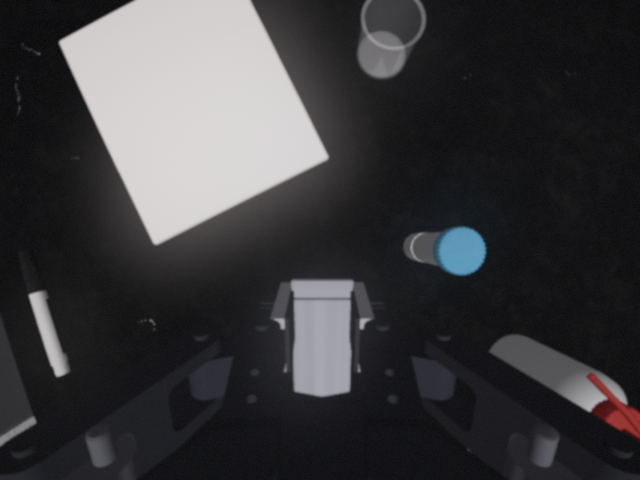

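```bash
cat >> h.py <<'E'
def down(az): # tool vertical; tool z = -(cos az, sin az)
    a=np.radians(az); z=np.array([-np.cos(a),-np.sin(a),0]); x=np.array([0,0,-1.]); return toolR(x,np.cross(z,x))
MAT=np.array([.543,.194])
E
python3 - <<'E'
from h import *
rt=down(43); mid=np.r_[MAT,.020]
p=mid-rt.apply([-.0505,0,.0685])
show([('pre',p+[0,0,.08],rt),('lay+3',p+[0,0,.003],rt)])
E
```

```text
pre [0.5931 0.2407 0.0495] 0.5201 -0.2556 0.0693 0.1532 -0.1006 -0.1869
lay+3 [ 0.5931  0.2407 -0.0275] 0.5201 -0.2556 0.0693 0.2276 -0.1005 -0.1669
```

Request:
apply_moves(
  series="0.15 -0.08 0.02 0.02 -0.03 -0.06 0; 0.3 -0.15 0.04 0.06 -0.06 -0.11 0; 0.45 -0.22 0.06 0.1 -0.085 -0.16 0; 0.5201 -0.2556 0.0693 0.14 -0.1 -0.185 0; 0.5201 -0.2556 0.0693 0.1532 -0.1006 -0.1869 0; 0.5201 -0.2556 0.0693 0.1532 -0.1006 -0.1869 0; 0.5201 -0.2556 0.0693 0.1532 -0.1006 -0.1869 0",
)

```text
clock: 9.68
tcp_pos: [0.5934, 0.2399, 0.0493]
orientation: [1.782, 0.701, -1.783]
contact_force: [0.1, -0.0, -0.9]
grip_width: 0.0233
```

Run:
```python
from h import *
o=get_obs()
print(o['contact_force'],o['moment'],o['grip_width'],o['joints'].round(2))
rt=down(43); mid=np.r_[MAT,.020]
p=mid-rt.apply([-.0505,0,.0685])
show([('pre',p+[0,0,.08],rt),('lay+3',p+[0,0,.003],rt)],o)
c=camera_info('side');s=grab_frame('side');
for q in [(0,0,-.0165),(0,0,.0685),(0,0,.1535)]:
  u=proj(c,o['tcp_pos']+R.from_rotvec(o['orientation']).apply(np.add(q,[-.0505,0,0])))[0]; print(u)
  cv2.drawMarker(s,tuple(int(a) for a in u),(0,255,0),1,6)
cv2.imwrite('pics/s8.png',cv2.resize(s[180:400,190:390],None,fx=2.7,fy=2.7,interpolation=cv2.INTER_CUBIC))
```

```text
[ 0.14366174 -0.020664   -0.89789981] [ 0.05545183 -0.01772211 -0.00235448] 0.023292191344809445 [-0.35  0.58 -0.19  1.75  0.14  0.83 -1.42]
pre [0.5931 0.2407 0.0495] 0.0002 0.0012 -0.0010 -0.0002 -0.0008 -0.0004
lay+3 [ 0.5931  0.2407 -0.0275] 0.0002 0.0012 -0.0010 0.0768 -0.0009 -0.0005
[238.38666118 298.73350984]
[278.32713114 288.35790597]
[316.49952435 278.43912218]
```

View pics/s8.png

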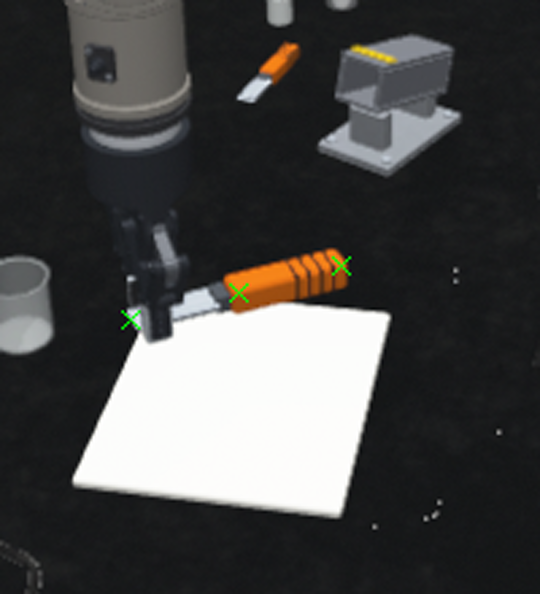

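Request:
apply_moves(
  series="0 0 0 0.02 0 0 0; 0 0 0 0.04 0 0 0; 0 0 0 0.055 0 0 0; 0 0 0 0.065 0 0 0; 0 0 0 0.072 0 0 0; 0 0 0 0.076 0 0 0; 0 0 0 0.076 0 0 0",
)

```text
clock: 10.6
tcp_pos: [0.5941, 0.2407, -0.0255]
orientation: [1.784, 0.702, -1.781]
contact_force: [0.1, -0.2, -1.9]
grip_width: 0.0235
```

Request:
apply_moves(
  series="0 0 0 0.001 0 0 0; 0 0 0 0.0015 0 0 0; 0 0 0 0.0015 0 0 0",
)

```text
clock: 10.98
tcp_pos: [0.5941, 0.2406, -0.0269]
orientation: [1.784, 0.702, -1.781]
contact_force: [0.1, -0.4, -0.9]
grip_width: 0.0236
```

Run:
```python
from h import *
o=get_obs()
print(o['contact_force'],o['moment'],o['tcp_pos'])
s=grab_frame('side');
cv2.imwrite('pics/s9.png',cv2.resize(s[230:360,200:360],None,fx=5,fy=4.6,interpolation=cv2.INTER_CUBIC))
```

```text
[ 0.14713687 -0.41801476 -0.87304359] [ 0.01255418 -0.03606538  0.01534439] [ 0.59412763  0.24063581 -0.02686702]
```

View pics/s9.png

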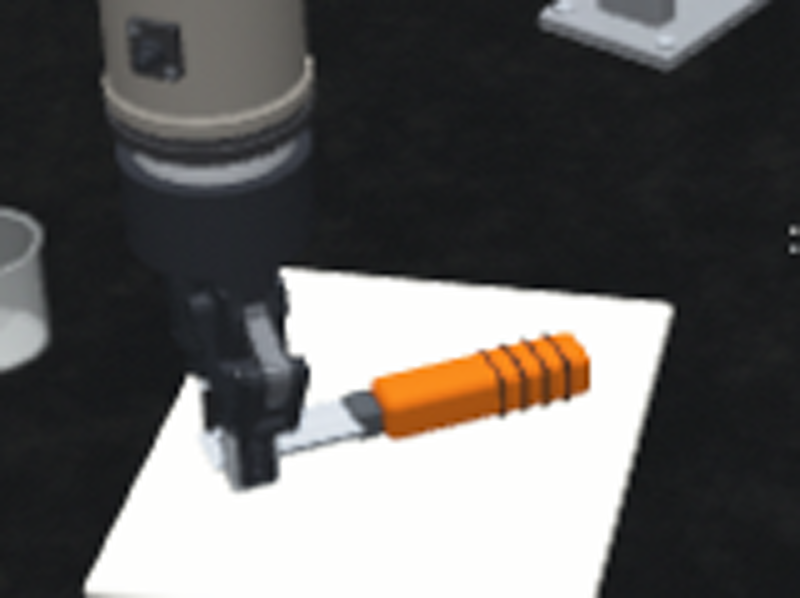

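Request:
apply_moves(
  series="0 0 0 0.001 0 0 0; 0 0 0 0.002 0 0 0; 0 0 0 0.002 0 0 0",
)

```text
clock: 11.4
tcp_pos: [0.5939, 0.2405, -0.0292]
orientation: [1.784, 0.702, -1.782]
contact_force: [-0.2, -0.8, -0.9]
grip_width: 0.0237
```

Request:
apply_moves(
  series="0 0 0 0.001 0 0 0; 0 0 0 0.0015 0 0 0; 0 0 0 0.0015 0 0 0",
)

```text
clock: 11.78
tcp_pos: [0.5941, 0.2406, -0.0304]
orientation: [1.784, 0.702, -1.781]
contact_force: [-0.3, -0.7, -0.1]
grip_width: 0.0237
```

Request:
apply_moves(
  series="0 0 0 0.0008 0 0 0; 0 0 0 0.0008 0 0 0",
)

```text
clock: 12.02
tcp_pos: [0.5941, 0.2406, -0.0305]
orientation: [1.784, 0.701, -1.781]
contact_force: [-3.0, -1.1, 7.9]
grip_width: 0.0236
```

Firm contact at 8 N, so the scraper lies on the mat. Release and rise.

Request:
apply_moves(
  series="0 0 0 0 0 0 0.5; 0 0 0 0 0 0 1; 0 0 0 0 0 0 1; 0 0 0 0 0 0 1; 0 0 0 0 0 0 1; 0 0 0 0 0 0 1; 0 0 0 -0.03 0 0 1; 0 0 0 -0.07 0 0 1; 0 0 0 -0.11 0 0 1; 0 0 0 -0.15 0 0 1; 0 0 0 -0.15 0 0.06 1; 0 0 0 -0.15 0 0.06 1",
)

```text
clock: 13.52
tcp_pos: [0.5459, 0.1951, 0.1177]
orientation: [1.779, 0.697, -1.788]
contact_force: [1.6, 0.4, -0.4]
grip_width: 0.0853
```

Run:
```python
from h import *
o=get_obs()
print(o['contact_force'],o['moment'],o['tcp_pos'],o['joints'].round(2))
c=camera_info('wrist'); np.save('cw10.npy',c,allow_pickle=True)
cv2.imwrite('pics/w10.png',grab_frame('wrist')); s=grab_frame('side')
cv2.imwrite('pics/s10.png',s)
```

```text
[ 1.57047525  0.42728776 -0.37272914] [-0.00444777 -0.04870431 -0.02666136] [0.54587207 0.19512502 0.11772428] [-0.29  0.42 -0.21  1.84  0.11  0.9  -1.37]
```

View pics/w10.png

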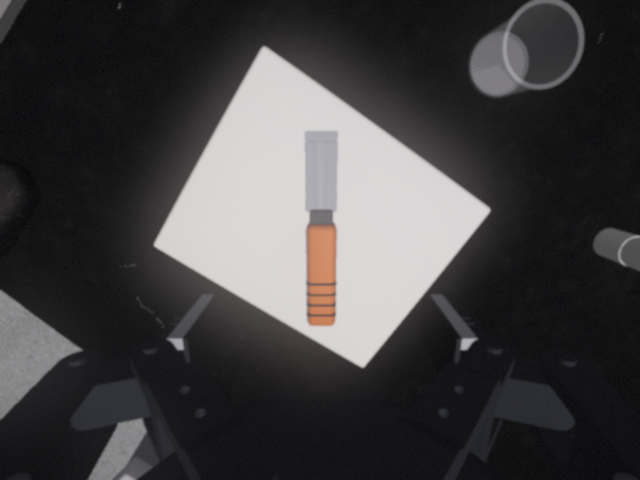

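View pics/s10.png

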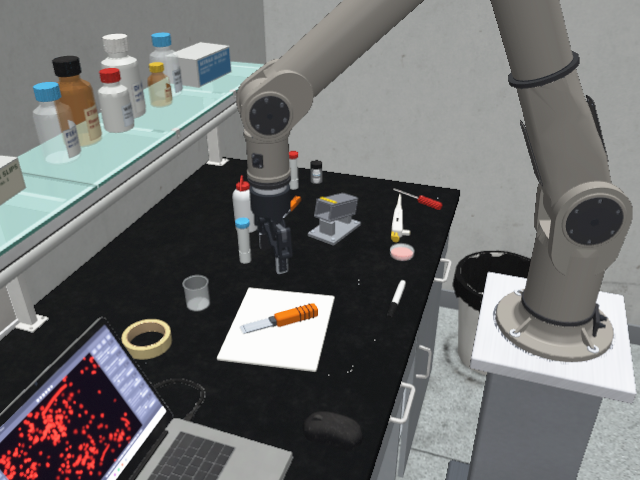

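Run:
```python
from h import *
c=np.load('cw10.npy',allow_pickle=True).item()
tip=onz(c,[[321,131]],.023)[0]; # lip top
he=onz(c,[[321,325]],.020)[0]; he2=onz(c,[[321,322]],.032)[0]
print(tip,he,he2,np.linalg.norm(tip[:2]-he[:2]),np.degrees(np.arctan2(*(tip-he)[1::-1])))
hs=onz(c,[[306.5,300],[336,300]],.032); print(hs,np.linalg.norm(hs[0]-hs[1]),hs.mean(0))
bs=onz(c,[[305,170],[337.5,170]],.023); print(np.linalg.norm(bs[0]-bs[1]),bs.mean(0))
a=np.radians(43); u=np.array([np.cos(a),np.sin(a)]); v=np.array([-u[1],u[0]])
for p in (hs.mean(0),bs.mean(0),tip,he): print((p[:2]-MAT)@u,(p[:2]-MAT)@v)
im=cv2.imread('pics/w10.png'); cv2.imwrite('pics/w10c.png',cv2.resize(im[120:340,270:370],None,fx=2.7,fy=2.7))
```

```text
[0.60577002 0.25158515 0.023     ] [0.47865707 0.13365114 0.02      ] [0.48598131 0.14043692 0.032     ] 0.173395883386826 42.85482414344265
[[0.49322346 0.16453414 0.032     ]
 [0.51085113 0.14552873 0.032     ]] 0.02592181086974292 [0.5020373  0.15503144 0.032     ]
0.026427576679362234 [0.58366045 0.23079095 0.023     ]
-0.056534719885322916 -0.0005633074522573198
0.05482853528132286 -0.0008231657228645828
0.08518006889799573 -0.000693939380526302
-0.08821525787744679 -0.00025458993502419284
```

View pics/w10c.png

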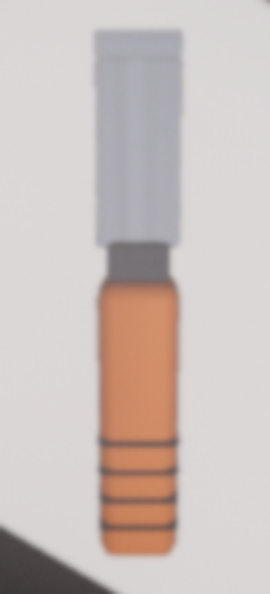

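Request:
apply_moves(
  series="-0.18 0 0 0 0 0 1; -0.36 0 0 0 0 0 1; -0.54 0 0 0 0 0 1; -0.72 0 0 0 0 0 1; -0.9 0 0 0 0 0 1; -1.08 0 0 0 0 0 1; -1.26 0 0 0 0 0 1; -1.44 0 0 0 0 0 1; -1.6 0 0 0 0 0 1; -1.6 0 0 0 0 0 1",
)

```text
clock: 14.88
tcp_pos: [0.5508, 0.2006, 0.1185]
orientation: [0.621, 1.48, -0.618]
contact_force: [-0.5, 0.0, -0.9]
grip_width: 0.0852
```

Run:
```python
from h import *
a=np.radians(43); u=np.array([np.cos(a),np.sin(a)]); v=np.array([-u[1],u[0]])
g=MAT-.065*u-.0006*v; rt=down(223)
show([('pre',[*g,.06],rt),('grasp',[*g,-.0275],rt)]); print(get_obs()['joints'].round(2))
```

```text
pre [0.4959 0.1492 0.06  ] -1.5429 0.0018 -0.0014 0.0584 -0.0753 -0.0020
grasp [ 0.4959  0.1492 -0.0275] -1.5429 0.0018 -0.0014 0.1459 -0.0755 -0.0020
[-0.03  0.47 -0.56  1.82  0.3   0.94  0.06]
```

Request:
apply_moves(
  series="-0.18 0 0 0 -0.01 0 1; -0.36 0 0 0 -0.02 0 1; -0.54 0 0 0 -0.03 0 1; -0.72 0 0 0 -0.04 0 1; -0.9 0 0 0 -0.05 0 1; -1.08 0 0 0 -0.06 0 1; -1.26 0 0 0 -0.07 -0.001 1; -1.44 0.0018 0 0.01 -0.0753 -0.002 1; -1.543 0.0018 -0.0014 0.04 -0.0753 -0.002 1; -1.543 0.0018 -0.0014 0.0584 -0.0753 -0.002 1; -1.543 0.0018 -0.0014 0.0584 -0.0753 -0.002 1",
)

```text
clock: 16.25
tcp_pos: [0.4943, 0.1481, 0.059]
orientation: [-0.586, 1.494, 0.585]
contact_force: [-0.8, 0.4, 0.0]
grip_width: 0.0857
```

Run:
```python
from h import *
a=np.radians(43); u=np.array([np.cos(a),np.sin(a)]); v=np.array([-u[1],u[0]])
g=MAT-.065*u-.0006*v; rt=down(223); o=get_obs()
show([('grasp',[*g,-.0275],rt)],o); print(o['joints'].round(2),o['contact_force'])
cv2.imwrite('pics/w11.png',grab_frame('wrist'))
```

```text
grasp [ 0.4959  0.1492 -0.0275] -0.0018 -0.0032 -0.0007 0.0865 -0.0003 0.0021
[ 0.27  0.55 -0.87  2.    0.56  0.85  1.41] [-0.80434427  0.3867931   0.03415464]
```

View pics/w11.png

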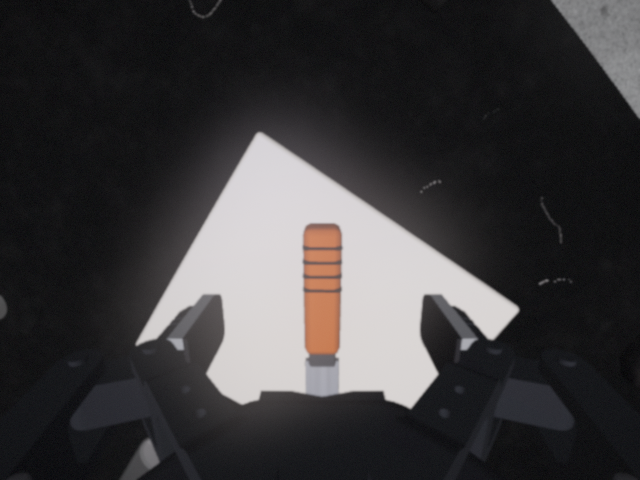

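Request:
apply_moves(
  series="-0.0018 -0.0032 0 0.025 0 0.002 1; -0.0018 -0.0032 0 0.05 0 0.002 1; -0.0018 -0.0032 0 0.065 0 0.002 1; -0.0018 -0.0032 0 0.078 0 0.002 1; -0.0018 -0.0032 0 0.086 0 0.002 1; -0.0018 -0.0032 0 0.086 0 0.002 1; -0.0018 -0.0032 0 0.086 0 0.002 0.35; -0.0018 -0.0032 0 0.086 0 0.002 0.35; -0.0018 -0.0032 0 0.086 0 0.002 0.35; -0.0018 -0.0032 0 0.086 0 0.002 0.35",
)

```text
clock: 17.55
tcp_pos: [0.4966, 0.1494, -0.0257]
orientation: [-0.589, 1.487, 0.589]
contact_force: [-0.2, -0.3, -0.5]
grip_width: 0.0297
```

Run:
```python
from h import *
a=np.radians(43); u=np.array([np.cos(a),np.sin(a)]); v=np.array([-u[1],u[0]])
g=MAT-.065*u-.0006*v; rt=down(223); o=get_obs()
show([('grasp',[*g,-.0275],rt)],o); print(o['grip_width'],o['contact_force'])
s=grab_frame('side');cv2.imwrite('pics/s12.png',cv2.resize(s[230:360,200:360],None,fx=5,fy=4.6,interpolation=cv2.INTER_CUBIC))
```

```text
grasp [ 0.4959  0.1492 -0.0275] 0.0031 0.0023 0.0011 0.0018 0.0004 -0.0007
0.02969891066463832 [-0.19874398 -0.25602281 -0.46015763]
```

View pics/s12.png

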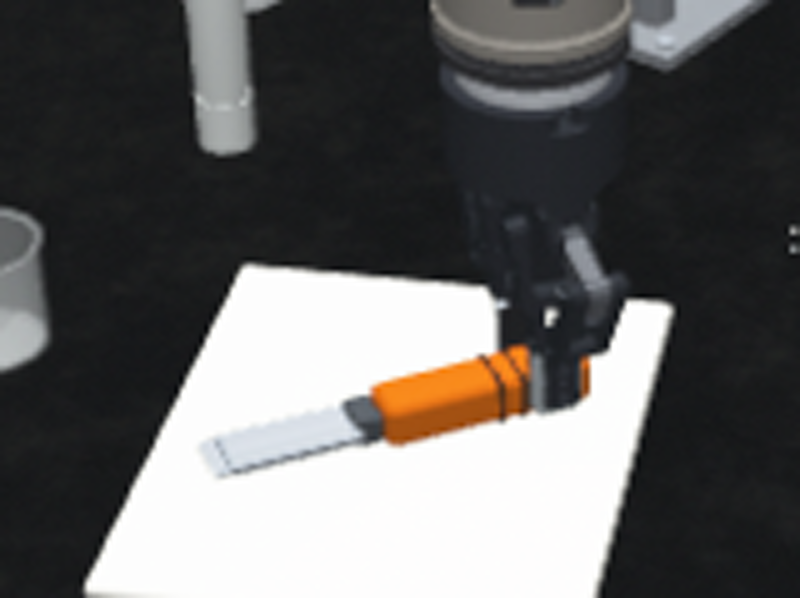

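Request:
apply_moves(
  series="0 0 0 0 0 0 0; 0 0 0 0 0 0 0; 0 0 0 0 0 0 0; 0 0 0 0 0 0 0",
  force=60,
)

```text
clock: 18.1
tcp_pos: [0.4967, 0.1495, -0.0256]
orientation: [-0.589, 1.487, 0.589]
contact_force: [-0.9, 0.1, 5.2]
grip_width: 0.0248
```

Run:
```python
from h import *
o=get_obs(); print(o['tcp_pos'],o['grip_width'],o['contact_force'],o['moment'])
rt=R.from_rotvec(o['orientation']); a=np.radians(43); u=np.array([np.cos(a),np.sin(a)]); v=np.array([-u[1],u[0]])
for k in (-.085,0,.085): print(rt.inv().apply(np.r_[MAT+k*u-.0006*v,.020]-o['tcp_pos']).round(4))
```

```text
[ 0.49666534  0.14946325 -0.02558925] 0.02475366076941331 [-0.9262285   0.05497417  5.24826482] [-0.13762318  0.24754754 -0.02579038]
[-0.0456  0.0004 -0.0206]
[-0.0454  0.0001  0.0644]
[-0.0452 -0.0002  0.1494]
```

Request:
apply_moves(
  series="0 0 0 -0.01 0 0 0; 0 0 0 -0.03 0 0 0; 0 0 0 -0.07 0 0 0; 0 0 0 -0.12 0 0 0; 0 0 0 -0.17 0 0 0; 0 0 0 -0.2 0 0 0; 0 0 0 -0.2 0 0 0",
)

```text
clock: 18.98
tcp_pos: [0.4975, 0.1501, 0.1773]
orientation: [-0.59, 1.481, 0.588]
contact_force: [-0.1, -0.9, -1.2]
grip_width: 0.0246
```

Run:
```python
from h import *
o=get_obs(); print(o['tcp_pos'],o['grip_width'],o['contact_force'],o['joints'].round(2))
x,d,n=frame(P[3]); rt=toolR(-n,x)
show([('pre',sl(P,[(0,.1894,-.0405)])[0],rt),('up',sl(P,[(0,.1894,-.0405+.05)])[0],rt)],o)
show([('half',[.55,.08,.19],down(148))],o)
cv2.imwrite('pics/s13.png',grab_frame('side'))
```

```text
[0.49745984 0.15013653 0.17734991] 0.02461963102742628 [-0.10931406 -0.9406865  -1.16558795] [ 0.39  0.39 -0.99  1.9   0.38  1.05  1.56]
pre [0.6294 0.0115 0.0889] 2.6025 0.0988 0.3352 0.0892 -0.1910 0.0008
up [ 0.6256 -0.0009  0.1372] 2.6025 0.0988 0.3352 0.0409 -0.1977 -0.0101
half [0.55 0.08 0.19] 1.3123 0.0083 -0.0010 -0.0124 -0.0871 -0.0096
```

View pics/s13.png

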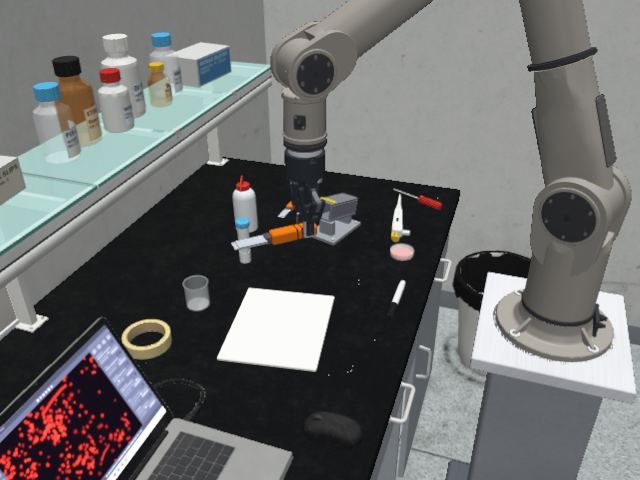

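Request:
apply_moves(
  series="0.17 0 0 -0.002 -0.01 -0.001 0; 0.34 0 0 -0.003 -0.022 -0.002 0; 0.51 0 0 -0.005 -0.034 -0.004 0; 0.68 0 0 -0.007 -0.046 -0.005 0; 0.85 0 0 -0.009 -0.058 -0.007 0; 1.02 0 0 -0.01 -0.07 -0.008 0; 1.19 0 0 -0.0124 -0.08 -0.0096 0; 1.312 0.008 -0.001 -0.0124 -0.087 -0.0096 0; 1.312 0.008 -0.001 -0.0124 -0.087 -0.0096 0; 1.312 0.008 -0.001 -0.0124 -0.087 -0.0096 0",
)

```text
clock: 20.27
tcp_pos: [0.5477, 0.0796, 0.1857]
orientation: [0.433, 1.533, -0.437]
contact_force: [-1.2, 0.2, -0.6]
grip_width: 0.0247
```

Run:
```python
from h import *
o=get_obs(); print(o['tcp_pos'],o['grip_width'],o['contact_force'],o['joints'].round(2))
x,d,n=frame(P[3]); rt=toolR(-n,x)
show([('up',sl(P,[(0,.1994,-.0405+.06)])[0],rt)],o)
```

```text
[0.54768889 0.0795879  0.18574187] 0.024692602104725365 [-1.22268598  0.1685304  -0.61598304] [ 0.28  0.36 -0.67  1.82  0.26  1.06  0.53]
up [0.6277 0.0059 0.1494] 1.3026 0.2213 0.1787 0.0358 -0.0203 0.1070
```

Request:
apply_moves(
  series="0.17 0.02 0.02 0 -0.002 0.01 0; 0.34 0.05 0.04 0 -0.005 0.025 0; 0.51 0.08 0.06 0 -0.008 0.04 0; 0.68 0.11 0.09 0 -0.011 0.055 0; 0.85 0.14 0.12 0.005 -0.014 0.07 0; 1.02 0.17 0.14 0.015 -0.017 0.085 0; 1.18 0.2 0.16 0.025 -0.02 0.1 0; 1.3026 0.2213 0.1787 0.0358 -0.0203 0.107 0; 1.3026 0.2213 0.1787 0.0358 -0.0203 0.107 0; 1.3026 0.2213 0.1787 0.0358 -0.0203 0.107 0; 1.3026 0.2213 0.1787 0.0358 -0.0203 0.107 0",
)

```text
clock: 21.65
tcp_pos: [0.6286, 0.0062, 0.1511]
orientation: [1.643, 1.214, -1.257]
contact_force: [-0.0, 0.0, -1.6]
grip_width: 0.025
```

Run:
```python
from h import *
o=get_obs(); print(o['tcp_pos'],o['grip_width'],o['contact_force'],o['joints'].round(2))
x,d,n=frame(P[3]); rt=toolR(-n,x)
show([('up',sl(P,[(0,.1994,-.0405+.06)])[0],rt),('pre',sl(P,[(0,.1794,-.0395)])[0],rt)],o)
s=grab_frame('side');c=camera_info('side')
T=R.from_rotvec(o['orientation'])
for q in [(-.0455,0,.1494),(-.0455,0,-.0206),(-.0455,0,.0644)]:
  u=proj(c,o['tcp_pos']+T.apply(q))[0]; cv2.drawMarker(s,tuple(int(a) for a in u),(0,255,0),1,6)
cv2.imwrite('pics/s14.png',cv2.resize(s[130:280,220:380],None,fx=4,fy=4,interpolation=cv2.INTER_CUBIC))
w=grab_frame('wrist');cv2.imwrite('pics/w14.png',w)
t=grab_frame('top');cv2.imwrite('pics/t14.png',t)
```

```text
[0.62863412 0.00624996 0.15113457] 0.024997021397009298 [-0.02353788  0.04748642 -1.56607013] [ 0.36  0.45 -0.43  1.76 -0.08  0.88 -0.27]
up [0.6277 0.0059 0.1494] 0.0006 -0.0008 -0.0027 0.0015 -0.0008 0.0010
pre [0.6265 0.002  0.0873] 0.0006 -0.0008 -0.0027 0.0605 -0.0010 0.0211
```

View pics/s14.png

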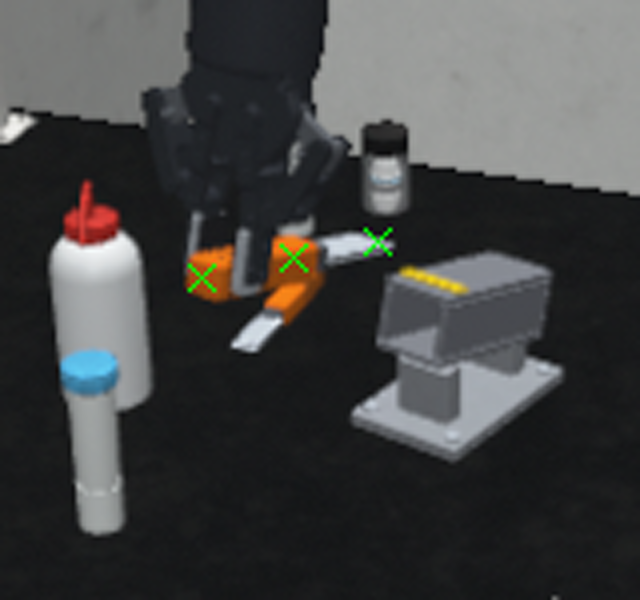

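View pics/w14.png

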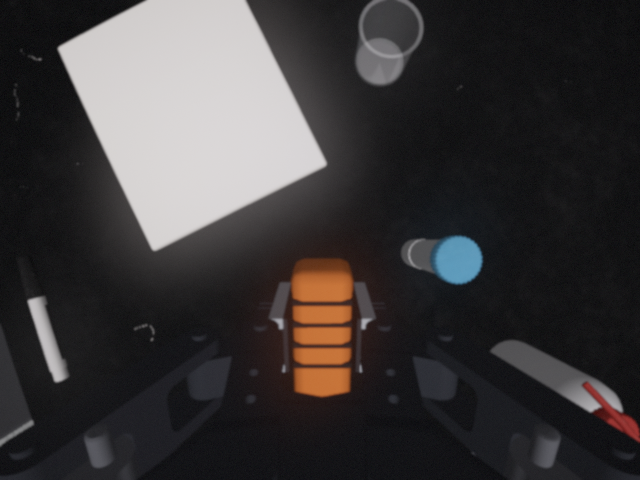

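View pics/t14.png

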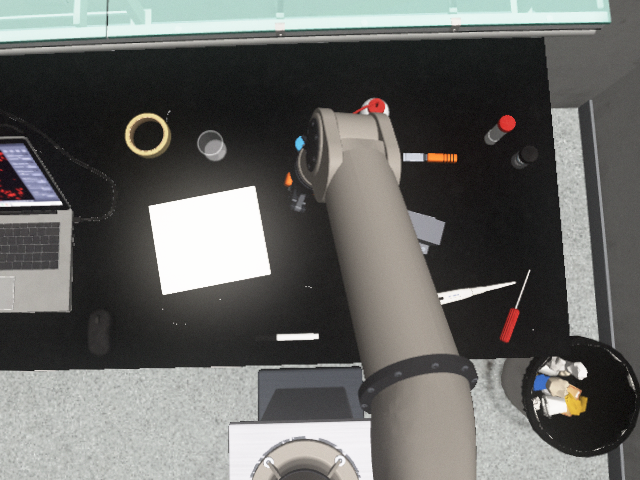

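Request:
apply_moves(
  series="0.0006 -0.0008 -0.0027 0.02 -0.001 0.007 0; 0.0006 -0.0008 -0.0027 0.04 -0.001 0.014 0; 0.0006 -0.0008 -0.0027 0.055 -0.001 0.02 0; 0.0006 -0.0008 -0.0027 0.0605 -0.001 0.021 0; 0.0006 -0.0008 -0.0027 0.0605 -0.001 0.021 0; 0.0006 -0.0008 -0.0027 0.0605 -0.001 0.021 0",
)

```text
clock: 22.55
tcp_pos: [0.6268, 0.0013, 0.0873]
orientation: [1.644, 1.214, -1.261]
contact_force: [-0.0, -0.0, -0.6]
grip_width: 0.0244
```

Run:
```python
from h import *
o=get_obs(); print(o['tcp_pos'],o['grip_width'],o['contact_force'],o['joints'].round(2))
x,d,n=frame(P[3]); rt=toolR(-n,x)
show([('pre',sl(P,[(0,.1794,-.0395)])[0],rt),('in40',sl(P,[(0,.1094,-.0395)])[0],rt)],o)
s=grab_frame('side');c=camera_info('side')
T=R.from_rotvec(o['orientation'])
cv2.imwrite('pics/s15.png',cv2.resize(s[140:240,270:370],None,fx=6,fy=6,interpolation=cv2.INTER_CUBIC))
for q in [(-.0485,.013,.1494),(-.0485,-.013,.1494),(-.0455,0,-.0206)]:
  u=proj(c,o['tcp_pos']+T.apply(q))[0]; print(u,(u-[270,140])*6)
t=grab_frame('top');cv2.imwrite('pics/t15.png',cv2.resize(t[180:260,330:450],None,fx=6,fy=6,interpolation=cv2.INTER_CUBIC))
```

```text
[0.62683733 0.001344   0.08726577] 0.02439203239824151 [-0.01193077 -0.04392266 -0.5886592 ] [ 0.36  0.53 -0.42  1.81 -0.06  0.77 -0.25]
pre [0.6265 0.002  0.0873] -0.0026 0.0000 -0.0008 0.0001 -0.0005 -0.0005
in40 [ 0.6068 -0.0626  0.0692] -0.0026 0.0000 -0.0008 0.0001 -0.0003 0.0695
[311.93087429 209.63367169] [251.58524571 417.80203012]
[320.29141636 212.52324504] [301.74849818 435.13947021]
[273.31346161 223.45034229] [ 19.88076967 500.70205376]
```

View pics/s15.png

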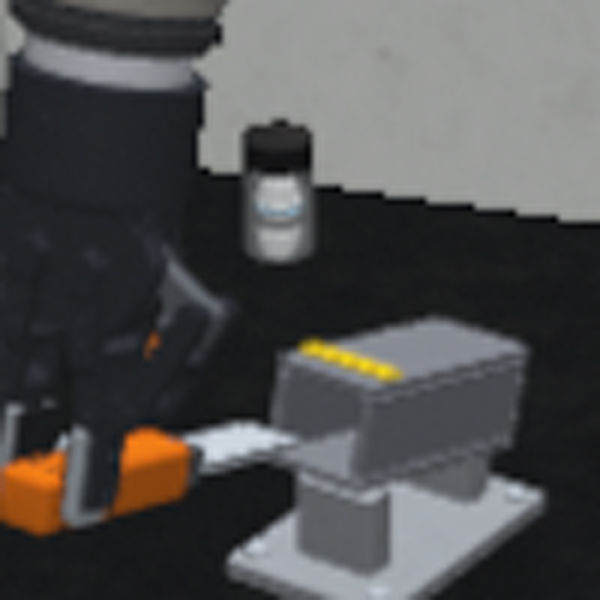

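View pics/t15.png

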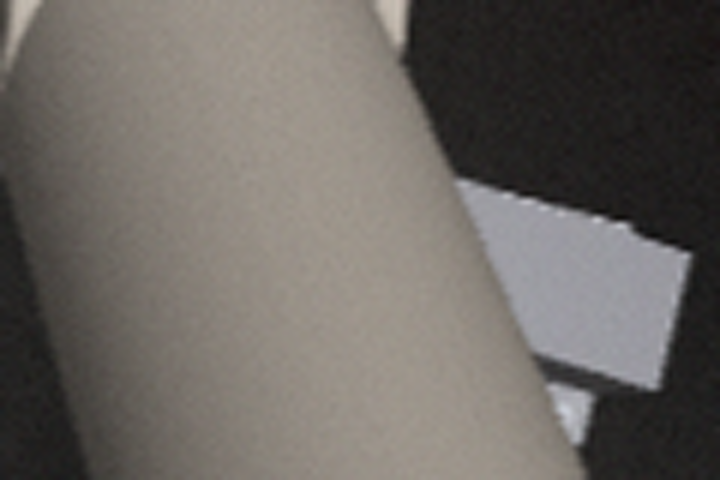

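Request:
apply_moves(
  series="-0.0026 0 -0.0008 0 -0.0004 0.01 0; -0.0026 0 -0.0008 0 -0.0004 0.02 0; -0.0026 0 -0.0008 0 -0.0004 0.03 0; -0.0026 0 -0.0008 0 -0.0004 0.04 0; -0.0026 0 -0.0008 0 -0.0004 0.05 0; -0.0026 0 -0.0008 0 -0.0004 0.06 0; -0.0026 0 -0.0008 0 -0.0003 0.07 0; -0.0026 0 -0.0008 0 -0.0003 0.07 0",
)

```text
clock: 23.65
tcp_pos: [0.6056, -0.0647, 0.0681]
orientation: [1.642, 1.215, -1.263]
contact_force: [-0.5, 0.1, -1.4]
grip_width: 0.0248
```

Run:
```python
from h import *
o=get_obs(); print(o['tcp_pos'],o['grip_width'],o['contact_force'],o['moment'])
x,d,n=frame(P[3]); rt=toolR(-n,x)
show([('in40',sl(P,[(0,.1094,-.0395)])[0],rt),('in115',sl(P,[(0,.0344,-.0415)])[0],rt)],o)
s=grab_frame('side')
cv2.imwrite('pics/s16.png',cv2.resize(s[140:240,270:370],None,fx=6,fy=6,interpolation=cv2.INTER_CUBIC))
```

```text
[ 0.60558794 -0.06466491  0.06807241] 0.0247917685972218 [-0.48374578  0.05500524 -1.35362084] [-0.29364712  0.05462621 -0.06564434]
in40 [ 0.6068 -0.0626  0.0692] -0.0023 0.0009 0.0012 -0.0005 0.0006 -0.0025
in115 [ 0.5858 -0.1314  0.0478] -0.0023 0.0009 0.0012 0.0016 0.0007 0.0725
```

View pics/s16.png

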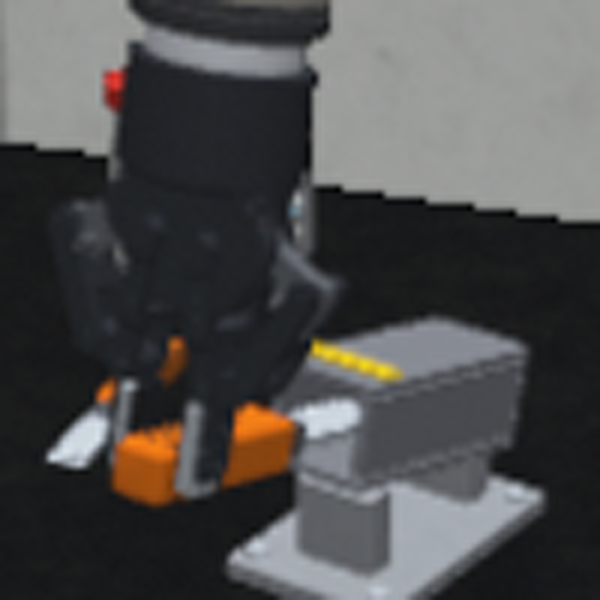

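Request:
apply_moves(
  series="-0.001 0 0 0.0005 0.0003 0.008 0; -0.001 0 0 0.001 0.0003 0.016 0; -0.001 0 0 0.001 0.0003 0.024 0; -0.001 0 0 0.001 0.0003 0.032 0; -0.001 0 0 0.0015 0.0003 0.04 0; -0.001 0 0 0.0015 0.0003 0.048 0; -0.001 0 0 0.0015 0.0003 0.055 0; -0.001 0 0 0.0015 0.0003 0.062 0; -0.001 0 0 0.0015 0.0003 0.062 0",
)

```text
clock: 24.82
tcp_pos: [0.5886, -0.1212, 0.0507]
orientation: [1.641, 1.216, -1.262]
contact_force: [-0.5, 0.1, -0.6]
grip_width: 0.0243
```

Run:
```python
from h import *
o=get_obs(); print(o['tcp_pos'],o['grip_width'],o['contact_force'],o['moment'])
x,d,n=frame(P[3]); rt=toolR(-n,x)
show([('in115',sl(P,[(0,.0344,-.0425)])[0],rt),('home',sl(P,[(0,.0294,-.0455)])[0],rt)],o)
s=grab_frame('side')
cv2.imwrite('pics/s17.png',cv2.resize(s[140:240,270:370],None,fx=6,fy=6,interpolation=cv2.INTER_CUBIC))
```

```text
[ 0.58859381 -0.12116996  0.05072915] 0.02434048840547958 [-0.47345045  0.09530532 -0.60616006] [-0.24229551  0.1077312   0.02234789]
in115 [ 0.5859 -0.1312  0.0469] -0.0007 0.0007 0.0012 0.0011 0.0004 0.0110
home [ 0.5847 -0.1351  0.0427] -0.0007 0.0007 0.0012 0.0041 0.0004 0.0160
```

View pics/s17.png

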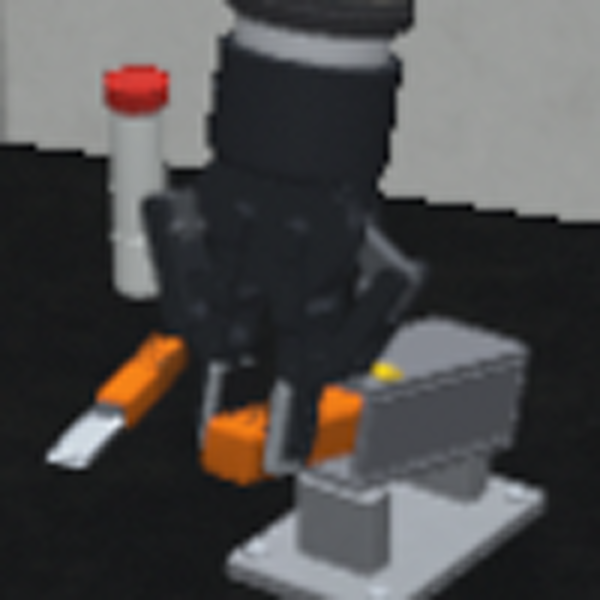

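Still about 14–16 mm to go; advancing in small guarded steps.

Request:
apply_moves(
  series="0 0 0 0.0005 0 0.003 0; 0 0 0 0.001 0 0.006 0; 0 0 0 0.0015 0 0.009 0; 0 0 0 0.002 0 0.011 0; 0 0 0 0.002 0 0.011 0",
)

```text
clock: 25.5
tcp_pos: [0.5858, -0.1302, 0.0461]
orientation: [1.641, 1.217, -1.261]
contact_force: [-0.5, -0.4, -1.3]
grip_width: 0.0248
```

Request:
apply_moves(
  series="0 0 0 0 0 0.001 0; 0 0 0 0 0 0.002 0; 0 0 0 0 0 0.002 0",
)

```text
clock: 25.88
tcp_pos: [0.5853, -0.132, 0.0457]
orientation: [1.641, 1.217, -1.261]
contact_force: [-0.4, 0.6, -1.1]
grip_width: 0.0246
```

Request:
apply_moves(
  series="0 0 0 0 0 0.001 0; 0 0 0 0 0 0.0015 0; 0 0 0 0 0 0.0015 0",
)

```text
clock: 26.25
tcp_pos: [0.5849, -0.1333, 0.0453]
orientation: [1.641, 1.217, -1.26]
contact_force: [-0.4, 0.4, -0.6]
grip_width: 0.0247
```

Request:
apply_moves(
  series="0 0 0 0 0 0.0007 0; 0 0 0 0 0 0.001 0; 0 0 0 0 0 0.001 0",
)

```text
clock: 26.62
tcp_pos: [0.5846, -0.1342, 0.045]
orientation: [1.641, 1.217, -1.26]
contact_force: [-0.7, 0.3, -0.9]
grip_width: 0.0248
```

Request:
apply_moves(
  series="0 0 0 0 0 0.001 0; 0 0 0 0 0 0.001 0",
)

```text
clock: 26.88
tcp_pos: [0.5844, -0.1352, 0.0448]
orientation: [1.641, 1.217, -1.261]
contact_force: [0.8, 0.4, -0.7]
grip_width: 0.0246
```

Request:
apply_moves(
  series="0 0 0 0 0 0.001 0; 0 0 0 0 0 0.001 0",
)

```text
clock: 27.12
tcp_pos: [0.584, -0.1362, 0.0445]
orientation: [1.641, 1.217, -1.261]
contact_force: [-0.9, 0.0, -0.3]
grip_width: 0.025
```

Run:
```python
from h import *
o=get_obs(); print(o['contact_force'],o['moment'])
x,d,n=frame(P[3]); print([(o['tcp_pos']-P[:3])@k for k in (x,d,n)], o['contact_force']@d)
```

```text
[-0.88478992  0.01106562 -0.28556078] [-0.22080769  0.05441513 -0.01072571]
[np.float64(-0.00033771793421861774), np.float64(0.0286807855986405), np.float64(-0.04341556514191723)] -0.3129807559556421
```

Request:
apply_moves(
  series="0 0 0 0 0 0.001 0; 0 0 0 0 0 0.001 0",
)

```text
clock: 27.38
tcp_pos: [0.584, -0.1363, 0.0444]
orientation: [1.641, 1.218, -1.26]
contact_force: [0.7, 1.3, -0.5]
grip_width: 0.025
```

Request:
apply_moves(
  series="0 0 0 0 0 0.001 0; 0 0 0 0 0 0.001 0",
)

```text
clock: 27.62
tcp_pos: [0.5839, -0.1363, 0.0444]
orientation: [1.641, 1.219, -1.259]
contact_force: [0.9, 5.0, 1.1]
grip_width: 0.0245
```

Request:
apply_moves(
  series="0 0 0 0.0007 0 -0.001 0; 0 0 0 0.0013 0 -0.001 0; 0 0 0 0.0013 0 -0.001 0",
)

```text
clock: 28.0
tcp_pos: [0.5842, -0.1361, 0.0433]
orientation: [1.641, 1.217, -1.26]
contact_force: [1.0, 4.7, 3.6]
grip_width: 0.0249
```

Request:
apply_moves(
  series="0 0 0 0.001 0 0 0; 0 0 0 0.001 0 0 0",
)

```text
clock: 28.25
tcp_pos: [0.5844, -0.1359, 0.0424]
orientation: [1.641, 1.217, -1.259]
contact_force: [0.0, 5.1, 4.1]
grip_width: 0.0249
```

Request:
apply_moves(
  series="0 0 0 0.0006 0 0.0007 0; 0 0 0 0.0006 0 0.0007 0",
)

```text
clock: 28.5
tcp_pos: [0.5845, -0.1358, 0.042]
orientation: [1.641, 1.217, -1.259]
contact_force: [1.8, 6.9, 5.2]
grip_width: 0.0249
```

Run:
```python
from h import *
o=get_obs()
x,d,n=frame(P[3]); print([(o['tcp_pos']-P[:3])@k for k in (x,d,n)], [o['contact_force']@k for k in(x,d,n)])
```

```text
[np.float64(-2.8901793155343087e-05), np.float64(0.02844875968289098), np.float64(-0.045939380503436954)] [np.float64(-0.2555439449742679), np.float64(8.201919635826345), np.float64(3.194969312898944)]
```

Request:
apply_moves(
  series="0 0 0 0 0 0 0.4; 0 0 0 0 0 0 0.4; 0 0 0 0 0 0 0.6; 0 0 0 0 0 0 1; 0 0 0 0 0 0 1; 0 0 0 0 0 0 1; 0 0 0 0 0 0 1",
)

```text
clock: 29.38
tcp_pos: [0.5838, -0.1369, 0.0413]
orientation: [1.641, 1.217, -1.26]
contact_force: [-0.2, -0.4, 0.1]
grip_width: 0.0851
```

Request:
apply_moves(
  series="0 0 0 -0.02 0 0 1; 0 0 0 -0.06 0 0 1; 0 0 0 -0.1 0 0 1; 0 0 0 -0.14 0 -0.02 1; 0 0 0 -0.16 0 -0.05 1; 0 0 0 -0.16 0 -0.05 1; 0 0 0 -0.16 0 -0.05 1",
)

```text
clock: 30.25
tcp_pos: [0.5851, -0.1309, 0.2077]
orientation: [1.64, 1.217, -1.262]
contact_force: [-0.1, -0.8, -0.4]
grip_width: 0.0856
```

Run:
```python
from h import *
o=get_obs(); print(o['contact_force'],o['tcp_pos'])
w=grab_frame('wrist');c=camera_info('wrist')
q=sl(P,[(.013,.05,.012),(-.013,.05,.012),(.013,0.05,-.012),(.025,0,.03),(-.025,0,.03)])
for u in proj(c,q): print(u.round(1)); 
cv2.imwrite('pics/w18.png',w)
for u in proj(c,q): cv2.drawMarker(w,tuple(int(round(a)) for a in u),(0,255,0),1,5)
cv2.imwrite('pics/w18c.png',cv2.resize(w[200:400,220:420],None,fx=3,fy=3,interpolation=cv2.INTER_CUBIC))
s=grab_frame('side');cv2.imwrite('pics/s18f.png',s)
c=camera_info('side')
for u in proj(c,q[:3]): cv2.drawMarker(s,tuple(int(round(a)) for a in u),(0,255,0),1,3)
cv2.imwrite('pics/s18.png',cv2.resize(s[170:250,290:370],None,fx=7.5,fy=7.5,interpolation=cv2.INTER_CUBIC))
```

```text
[-0.12994443 -0.79205709 -0.3937895 ] [ 0.58514778 -0.1309141   0.20765364]
[337.4 258.5]
[308.3 258.5]
[336.4 250.5]
[351.2 318.8]
[294.5 318.7]
```

View pics/w18c.png

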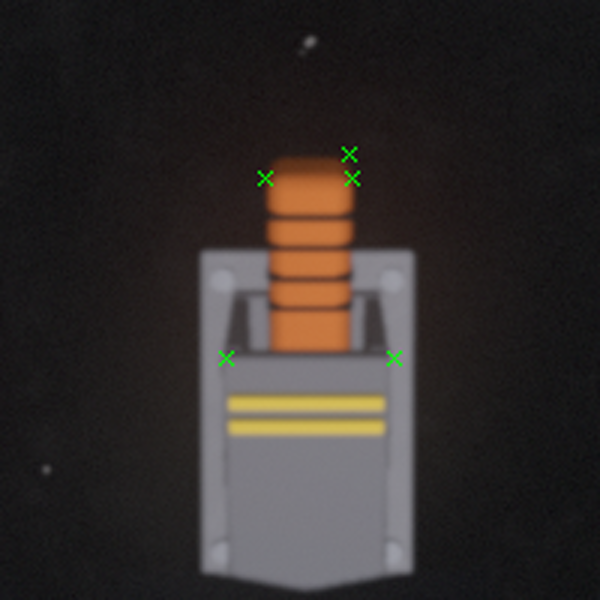

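View pics/s18.png

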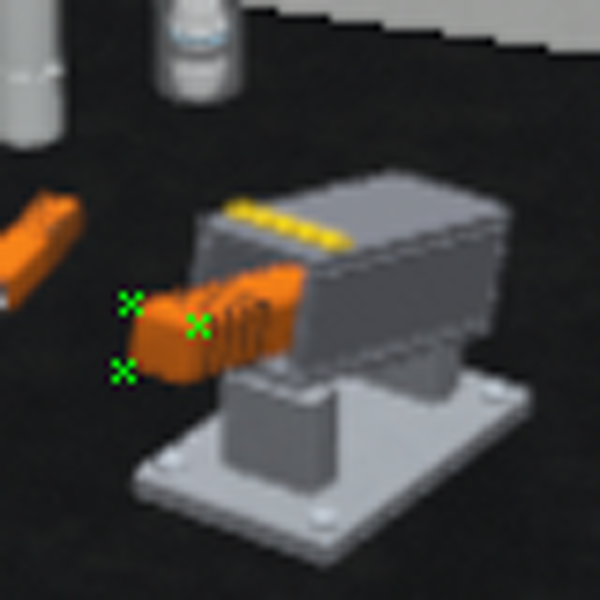

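View pics/s18f.png

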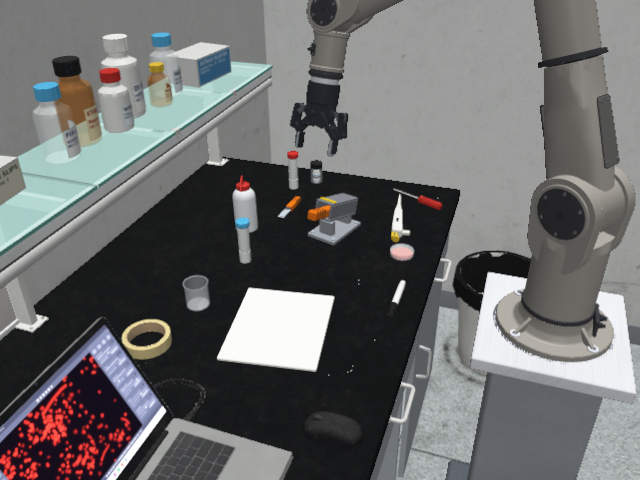

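```bash
python3 -c "
from bench import *
print(hand_in())"
```

```text
the job is handed in; nothing more can be done
None
```

The scraper is back in the holster blade first and fully home, and I handed the job in at about 30.4 s.

**What I did:** I drew the scraper out by its blade, laid it flat in the middle of the white mat and let go. I then took it by the handle, turned it round and slid it in slowly along the slope. It stopped against the back wall at 5–8 N. I set it down on the slot floor, opened the gripper and moved clear.

**Last checks:**
- **Depth:** in the wrist and side pictures the handle sticks out about 50 mm. Its end lies at the predicted home position, to within about 2 mm.
- **Other things:** the beaker, the tube and the dish stand where they were at the start.
- **Robot:** the gripper was clear of everything, with a force reading near 0.

**What disagreed:**
- **Fingertip position:** the real fingertips were about 41 mm behind the reported TCP, by both the wrist and side pictures. My first attempt to close on the blade therefore shut just above it, without moving it. I corrected for this in every later move.
- **Grip width:** it read about 24–25 mm on the 26 mm wide parts.
- **Slot depth:** the scraper stopped about 1 mm deeper than my estimate, which is within the calibration error.

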